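# Clear, load and crank up the display riser

## Robot

A 6-joint arm with a two-finger parallel gripper is mounted at the origin on the work surface. World frame = base frame: x ahead of the robot, y to its left, z up, the work surface at z = 0. Lengths are in m, angles in rad, forces in N, time in s.
With the tool pointing down it reaches from about 0.35 to 0.975 m from the base axis. Payload 4.9 kg.
Tool frame: the origin (TCP) lies at the very end of the fingers, on their centre line; the grasp point (between the pads) lies 19 mm behind it; x points along the fingers, y is the direction in which the jaws open and shut, and the axes are right-handed (so a half turn about x gives the same grasp; the last joint's range is limited). The gripper opens to 85 mm and grips with 20 to 120 N. Pads are 22 mm wide; open, the fingers measure 114 mm over their backs; the gripper's body (76 mm by 85 mm) begins 54 mm behind the grasp point. The pads swing forward as they close: fully open they stand 13 mm farther back than shut.
Start: joints at [1.208, 0.053, 1.613, -0, 1.476, -0.119], TCP at [0.151, 0.607, 0.231] pointing down, gripper open.
Joint ranges: [-3.01, 3.01], [-1.01, 2.22], [0.06, 2.58], [-1.02, 4.17], [0.09, 2.62], [-3.14, 3.14]. Speed limits (rad/s): [2.57, 2.57, 3.14, 3.14, 3.14, 3.14].

## Interface

Orientations are given as a rotation vector (axis times angle).
In Python, from station import ctrl gives the robot as it stands. The module is installed in compiled form; this text tells all that it offers.
- The arm moves only by the shell command python3 -m handwheel 'ROWS' [FORCE]. ROWS is JSON, one flat list of numbers, 7 for each row, row after row: the opening, from 0 (shut) to 1 (fully open), then the shift along the tool's x, y, z in m, then the turn, a rotation vector about the tool's x, y, z in degrees. A call has 1 to 12 rows; each row is the pose to reach, as a shift and turn from the pose commanded when the call began, along the tool's axes at that moment; what a row does not reach only later rows make up. A row lasts 1/12 s, in which the tool goes at most 41.7 mm and 7.16 degrees, less where a joint would pass 70% of its speed; a pose out of reach is approached as far as the arm can. A call with a gripper value outside its range is refused whole. The fingers move at their own pace and stop on an object; FORCE is the grip in N (left out, the last holds). Time passes only in rows, so rows that repeat a pose let the fingers close. It gives the time, the measured TCP pose, the force and the opening at its end, in the units of the state.
- ctrl.get_obs(): the state, without advancing time (a new reading comes with each control period).
- ctrl.get_image(name): name is "side" or "top" or "wrist"; returns (picture, depth): 480x640x3 uint8, blue, green, red; 480x640 float32, m along the optical axis (not along the pixel's ray), 0 where there is no reading.
- ctrl.camera_params(name): a dict with "fov_y" (degrees; the focal length in pixels is half the picture's height over the tangent of half this angle, whatever the lens; pixels are square), "cx", "cy" (the principal point, pixels), "R" (3x3) and "t" (3): a world point X has camera coordinates R X + t; the wrist camera has in their place "hand_eye" (4x4, takes a point from camera to tool coordinates, whose origin is the TCP and whose axes are the tool frame's). Camera axes: x right, y down, z forward; pixel columns grow to the right and rows downward; lengths in m; the calibration is good to about 2 mm. The wrist camera is an equidistant fisheye: a pixel r from the principal point sees the ray r / f radians off the axis. A picture is of the moment at which its call begins: read the wrist's pose just before it. camera_params takes no time and is no camera call.
- ctrl.finish_job(): hands the job in, once; it reports no verdict.
The state is a dict: "t": time; "q": joint angles; "dq": joint speeds; "effort": joint torques, N m; "tool_pos": TCP position; "tool_rot": TCP orientation; "contact_force": force on the tool from outside, world axes, zero at the start; "wrist_torque": the same for the moment, N m; "opening": finger opening in m.
Only numpy, scipy, OpenCV 4.12 (cv2) and the standard library are available. Lean on these libraries where they do the work, as an engineer would, in place of code of your own. Each camera call takes 0.05 s, during which the arm holds its last target.

## Task

Wipe every cork chip off the riser's plate into its crumb pan with the scraper block, never touching the chips with the fingers, and stand the scraper back upright in the middle of its grey mat. Then stand every salt cellar that is there upright on the plate, wholly inside its edges, and last wind the crank clockwise (three turns) until the plate is fully up, going round in one go without letting go of the grip part-way; do not disturb the decanter or the tumbler.

Things in the scene. Friction and masses are not known exactly. Their poses are not given: they have to be found in the camera images.
- riser: Cranked display riser, fixed to the ledge: walnut base 130 (x) x 190 (y) x 48 mm high; on its -y side the crumb pan, on its +y side a square gear post 75 x 75 x 60 mm high. Origin: centre of the base's underside, on the ledge; x across the plate, y from the pan towards the crank, z up.
- plate_top (a point): Centre of the upper face of the riser's dark wooden lift plate, 136 (x) x 196 (y) x 12 mm, its top 64 mm above the ledge when down; same axes as the riser. Raised aluminium lips 6 mm high and 4 mm thick run along its two x edges (inner faces at x = +-64 mm) and its +y edge (inner face at y = 94 mm); the -y edge (y = -98 mm) is open, over the crumb pan. The plate climbs 20 mm per crank turn, 60 mm in all.
- pan_mid (a point): Centre of the floor of the aluminium crumb pan, 4 mm above the ledge and 142.5 mm to the -y side of the plate's centre; same axes as the riser. Inside 162 (x) x 91 (y) mm, from below the plate's open edge outwards; outer and side walls 40 mm high, open on top.
- crank_axis (a point): Point on the crank's upright axis at the height of the middle of the grip (115 mm above the ledge), 225 mm to the +y side of the plate's centre.
- crank_grip (a point): Middle of the crank's free-spinning upright black grip: a cylinder 22 mm in diameter and 50 mm tall, on the end of a steel arm (its top at 86 mm above the ledge) 50 mm from the crank axis. The grip turns freely about its own upright axis; it can be pinched from above with the hand's direction kept the same all the way round.
- crank (a joint): Crank angle in rad: 0 with the plate fully down, growing CLOCKWISE seen from above, end stop at 18.85 (three turns) with the plate fully up. Stiff enough (about 3 N at the grip) to stay where it is left.
- scraper_c (a point): Centre (half-way up) of the loose scraper block: orange plastic block with a black rubber foot, 84 (its x, wiping width) x 28 (its y, thickness) x 68 mm tall, standing on the rubber foot; about 120 g. The orange upper 50 mm is 80 x 28 mm.
- rest: Grey felt mat, fixed, 110 (x) x 100 (y) x 3 mm, the scraper's place. Origin: centre of its underside, on the ledge.
- tray: Small brown oak board-shaped tray, fixed, 280 (x) x 170 (y) x 10 mm thick, on which the salt cellars start. Origin: centre of its underside.
- chip1_c (a point): Centre of cork chip 1, 16 x 12 x 9 mm, 10 g, lying on the lift plate at the start. Three to five chips are present; absent ones read None.
- chip2_c (a point): Centre of cork chip 2, 16 x 12 x 9 mm, 10 g, lying on the lift plate at the start. Three to five chips are present; absent ones read None.
- chip3_c (a point): Centre of cork chip 3, 16 x 12 x 9 mm, 10 g, lying on the lift plate at the start. Three to five chips are present; absent ones read None.
- chip4_c (a point): Centre of cork chip 4, 16 x 12 x 9 mm, 10 g, lying on the lift plate at the start. Three to five chips are present; absent ones read None.
- chip5_c (a point): Centre of cork chip 5, 16 x 12 x 9 mm, 10 g, lying on the lift plate at the start. Three to five chips are present; absent ones read None.
- cellar1_c (a point): Centre, half-way up the square body (17 mm above its underside), of the white salt cellar: 36 x 36 x 34 mm, with a dark knob 14 mm wide and 7 mm tall on top; 80 to 170 g; loose. Two or three cellars are present; absent ones read None.
- cellar2_c (a point): Centre, half-way up the square body (17 mm above its underside), of the blue salt cellar: 36 x 36 x 34 mm, with a dark knob 14 mm wide and 7 mm tall on top; 80 to 170 g; loose. Two or three cellars are present; absent ones read None.
- cellar3_c (a point): Centre, half-way up the square body (17 mm above its underside), of the terracotta salt cellar: 36 x 36 x 34 mm, with a dark knob 14 mm wide and 7 mm tall on top; 80 to 170 g; loose. Two or three cellars are present; absent ones read None.
- decanter: Bystander: empty stoppered glass decanter, 120 mm wide, 240 mm tall. Origin: centre of its underside.
- tumbler: Bystander: charcoal ceramic tumbler, 76 mm wide, 90 mm tall. Origin: centre of its underside.
Things that resemble listed ones, but are neither listed nor needed, are in the scene too. Leave any purple look-alike of the part that bears cellar1_c alone.

How it is judged:
By the outcome, as a careful person would: the job done as asked, in the order asked, and still so for the second after the job is handed in, with the robot touching nothing.
Of chip1, chip2, chip3, chip4, chip5 only 3 to 5 are there at a start; the rules pass over those that are not, and their reading is None.
Of cellar1, cellar2, cellar3 only 2 to 3 are there at a start; the rules pass over those that are not, and their reading is None.
At some moment in a run one of cellar1, cellar2, cellar3 may be knocked a few centimetres aside while the robot is not near it.
It also fails if it takes over 210 s, if anything falls off the work surface, if the arm or the gripper's body presses on something with over 40 N, if the wrist force passes 120 N, or if a joint passes its speed limit or range.

## Working session

There is one attempt and no reset: what is moved stays moved. The work goes in short steps, Python scripts to look and compute and a shell command to move; the robot and the scene stay as the last step left them, time stands still between calls to the robot, and variables do not carry over. Pictures are saved under pics/ and viewed, and the job is handed in when it is done.

```bash
ls; mkdir -p pics
python3 - <<'E'
from station import ctrl
import cv2,numpy as np
o=ctrl.get_obs()
for k,v in o.items(): print(k,np.round(v,3))
for n in("side","top","wrist"):
    im,d=ctrl.get_image(n); cv2.imwrite(f"pics/{n}0.png",im); np.save(f"pics/{n}0.npy",d)
    p=ctrl.camera_params(n); print(n,{k:np.round(v,4).tolist() for k,v in p.items()})
E
```

```text
pics
t 0.0
q [ 1.208  0.053  1.614 -0.     1.476 -0.119]
dq [-0.001 -0.001  0.    -0.001  0.    -0.001]
effort [ 2.0000e-03 -3.9367e+01 -3.7018e+01 -0.0000e+00  7.0000e-03 -0.0000e+00]
tool_pos [0.151 0.606 0.23 ]
tool_rot [ 0.19   1.563 -0.193]
contact_force [ 0.644 -0.612  0.219]
wrist_torque [ 0.015 -0.029  0.048]
opening 0.085
side {'fov_y': 43.5145, 'cx': 323.3363, 'cy': 241.6739, 'R': [[0.9943, -0.1063, -0.0082], [-0.0641, -0.5347, -0.8426], [0.0852, 0.8383, -0.5385]], 't': [-0.5372, 0.1211, 1.2467]}
top {'fov_y': 50.8152, 'cx': 326.3062, 'cy': 234.0444, 'R': [[-0.0138, -0.9999, 0.0042], [-0.9886, 0.013, -0.15], [0.1499, -0.0063, -0.9887]], 't': [-0.0249, 0.5423, 0.9978]}
wrist {'fov_y': 65.7065, 'cx': 312.916, 'cy': 245.258, 'hand_eye': [[-0.0014, -0.278, 0.9606, -0.1429], [1.0, -0.0006, 0.0013, 0.0006], [0.0002, 0.9606, 0.278, -0.0701], [0.0, 0.0, 0.0, 1.0]]}
```

View pics/top0.png

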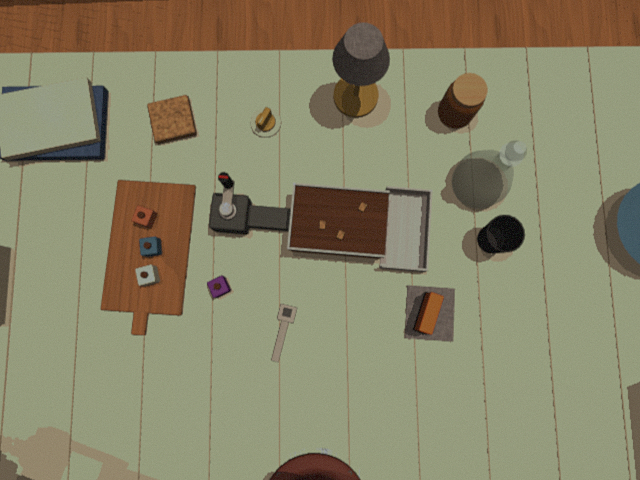

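View pics/side0.png

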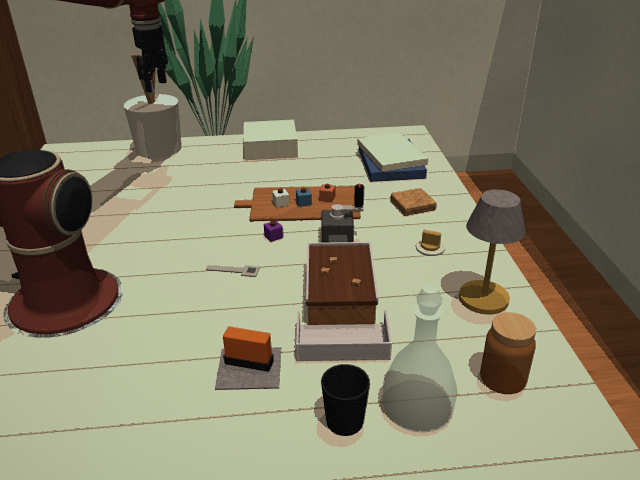

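View pics/wrist0.png

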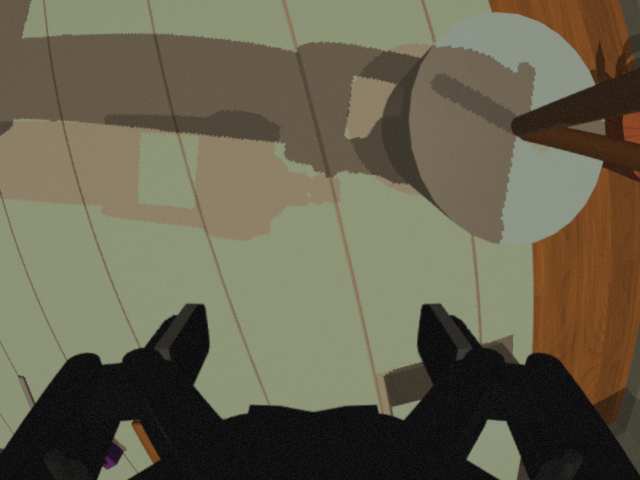

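The top view shows three chips at (362,206), (322,224) and (340,234). The cellars are terracotta (144,216), blue (150,246) and white (146,275). The purple look-alike is at (218,287), the scraper at (428,313) on its mat, the crank grip at (226,180), the tumbler at (500,235) and the decanter at (480,180).

```bash
cat > h.py <<'E'
from station import ctrl
import cv2,numpy as np
from scipy.spatial.transform import Rotation as Ro
P={n:ctrl.camera_params(n) for n in("side","top","wrist")}
def f(n): return 240/np.tan(np.radians(P[n]["fov_y"]/2))
def ray(n,uv,tool=None):
    uv=np.atleast_2d(np.asarray(uv,float)); p=P[n]; x=(uv-[p["cx"],p["cy"]])/f(n)
    if n=="wrist":
        r=np.linalg.norm(x,axis=1); d=np.c_[x*(np.sin(r)/np.maximum(r,1e-9))[:,None],np.cos(r)]
        H=np.array(p["hand_eye"]); pos,R=tool
        return pos+R@H[:3,3],(R@H[:3,:3]@d.T).T
    R=np.array(p["R"]); t=np.array(p["t"])
    return -R.T@t,(R.T@np.c_[x,np.ones(len(x))].T).T
def onz(n,uv,z,tool=None):
    c,d=ray(n,uv,tool); return c+d*((z-c[2])/d[:,2])[:,None]
def proj(n,X):
    p=P[n]; c=np.atleast_2d(X)@np.array(p["R"]).T+np.array(p["t"]); return c[:,:2]/c[:,2:]*f(n)+[p["cx"],p["cy"]]
def cloud(n,d,tool=None):
    v,u=np.mgrid[0:480,0:640]; c,r=ray(n,np.c_[u.ravel(),v.ravel()],tool)
    p=P[n]
    if n=="wrist":
        H=np.array(p["hand_eye"]); fw=tool[1]@H[:3,2]
    else: fw=np.array(p["R"])[2]
    return (c+r*(d.ravel()/(r@fw))[:,None]).reshape(480,640,3)
def tool():
    o=ctrl.get_obs(); return np.array(o["tool_pos"]),Ro.from_rotvec(o["tool_rot"]).as_matrix()
def shot(n,name):
    T=tool(); im,d=ctrl.get_image(n); cv2.imwrite(f"pics/{name}.png",im); np.savez(f"pics/{name}.npz",d=d,p=T[0],R=T[1]); return im,d,T
def blobs(m,amin=15):
    k,l,s,c=cv2.connectedComponentsWithStats(m.astype(np.uint8)); 
    return [(s[i,4],l==i,c[i]) for i in range(1,k) if s[i,4]>=amin]
def rel(tgt,R2=None,T=None):
    "shift in tool axes"
    T=T or tool(); s=T[1].T@(np.asarray(tgt)-T[0]); return s
E
python3 - <<'E'
from h import *
im=cv2.imread("pics/top0.png"); d=np.load("pics/top0.npy"); C=cloud("top",d)
for nm,(u,v) in dict(table=(350,330),plate=(350,240),pan=(405,230),mat=(445,330),tray=(170,260),scr=(432,310),terra=(148,213),blue=(152,243),white=(148,271),purp=(220,284),post=(240,205)).items():
    print(nm,im[v,u],np.round(C[v,u],4))
crop=lambda a,b,c,e:cv2.resize(im[b:e,a:c],None,fx=4,fy=4,interpolation=cv2.INTER_CUBIC)
cv2.imwrite("pics/c1.png",crop(270,170,440,280)); cv2.imwrite("pics/c2.png",crop(95,160,245,300))
E
```

```text
table [124 154 150] [ 0.3457 -0.0791 -0.0021]
plate [26 39 69] [ 0.526  -0.0796  0.0622]
pan [134 148 147] [ 0.5539 -0.2003  0.005 ]
mat [ 88  95 104] [ 0.3431 -0.2764  0.0008]
tray [ 47  78 122] [0.4961 0.2971 0.0076]
scr [ 40  90 147] [ 0.3846 -0.2363  0.0715]
terra [ 51  78 145] [0.5902 0.3345 0.0438]
blue [95 84 64] [0.5277 0.324  0.0435]
white [149 162 154] [0.4704 0.3291 0.0457]
purp [63 40 71] [0.443  0.1862 0.0316]
post [56 63 66] [0.6009 0.1424 0.0609]
```

View pics/c1.png

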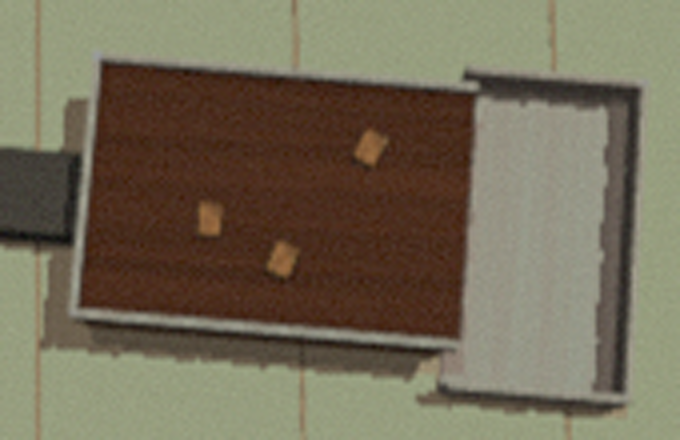

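View pics/c2.png

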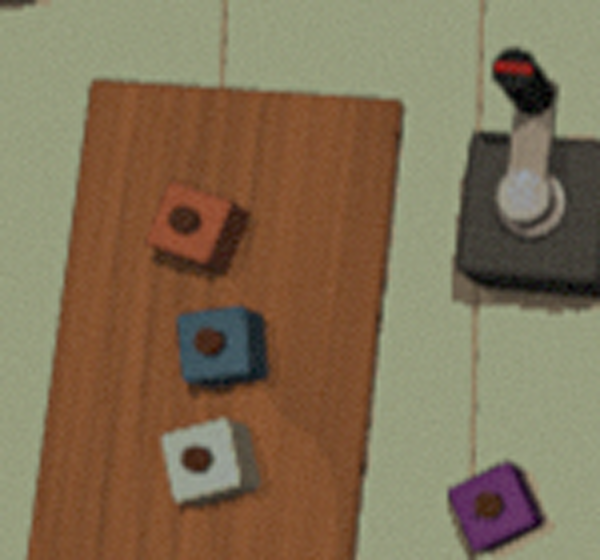

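Run:
```python
from h import *
im=cv2.imread("pics/top0.png"); d=np.load("pics/top0.npy"); C=cloud("top",d); hsv=cv2.cvtColor(im,cv2.COLOR_BGR2HSV)
print("cam",ray("top",[[0,0]])[0], ray("side",[[0,0]])[0])
u,v=np.meshgrid(range(640),range(480))
def box(a,b,c,e): return (u>=a)&(u<c)&(v>=b)&(v<e)
def rect(m,z,n="top"):
    uv=np.argwhere(m)[:,::-1]; X=onz(n,uv,z)[:,:2]*1000
    r=cv2.minAreaRect(X.astype(np.float32)); return np.round(r[0],1),np.round(r[1],1),round(r[2],1)
top=lambda bx,z0,z1:max(blobs(bx&(C[...,2]>z0)&(C[...,2]<z1)),key=lambda b:b[0])[1]
print("plate+lips",rect(top(box(280,175,440,275),0.056,0.08),.070))
h,s,vv=cv2.split(hsv)
pl=max(blobs(box(280,175,440,275)&(im[...,2]>im[...,0]*1.7)&(im[...,2]<100)),key=lambda b:b[0])[1]
print("plate inner",rect(pl,.064))
print("scraper",rect(top(box(405,285,455,340),0.062,0.08),.071))
print("mat",rect(max(blobs(box(395,275,465,350)&(np.ptp(im.astype(int),axis=2)<25)),key=lambda b:b[0])[1],.003))
for nm,b in dict(terra=box(125,200,165,231),blue=box(135,232,168,262),white=box(130,262,165,290),purp=box(200,270,240,305)).items():
    print(nm,rect(top(b,0.036 if nm!="purp" else .026,0.06),.044 if nm!="purp" else .034))
for nm,b in dict(chip=box(295,190,385,250)).items():
    for a,m,c in blobs(b&(im[...,2]>100)&(im[...,2]>im[...,0]*1.5),8): print("chip",a,c,np.round(onz("top",c,.071)[0],4))
print("post",rect(top(box(195,190,255,240),0.052,0.068),.060))
# crank grip: top ~ z .14
for a,m,c in blobs(box(205,160,250,230)&(C[...,2]>.1),4): print("hi",a,c,np.round(C[m].mean(0),4),C[m][:,2].max(),C[m][:,2].min())
for nm,b in dict(dec=box(440,130,530,220),tum=box(470,210,530,260)).items():
    mm=b&(C[...,2]>.03); print(nm,np.round(C[mm].mean(0),3),C[mm][:,2].max())
```

```text
cam [ 0.38618011 -0.02575545  1.0679275 ] [ 0.4356334  -1.03744573  0.76897974]
plate+lips (array([565.8, -57. ]), array([195.8, 137.4]), 84.4)
plate inner (array([567.9, -58.5]), array([189.7, 125. ]), 84.3)
scraper (array([ 378.8, -233.7]), array([29.2, 79.5]), 69.9)
mat (array([ 378.9, -245.1]), array([102. , 112.4]), 85.7)
terra (array([584.2, 345.8]), array([37.7, 35.7]), 70.8)
blue (array([521.7, 330.4]), array([36. , 37.4]), 7.5)
white (array([462.5, 334.3]), array([36.3, 37.7]), 15.5)
purp (array([437.8, 190. ]), array([36.5, 36.8]), 24.9)
chip 44 [361.97727273 206.29545455] [ 0.5929 -0.1046  0.071 ]
chip 41 [322.07317073 224.24390244] [ 0.5573 -0.0239  0.071 ]
chip 45 [340.11111111 234.33333333] [ 0.5364 -0.0596  0.071 ]
post (array([587.1, 165.4]), array([75.2, 75. ]), 84.4)
hi 165 [225.04848485 179.67272727] [0.634  0.1586 0.1369] 1.0679274985420155 0.10021181841550209
dec [ 0.64  -0.346  0.121] 1.0679274985420155
tum [ 0.531 -0.384  0.082] 1.0679274985420155
```

```bash
cat >> h.py <<'E'
def plan(x,y,z,psi):
    "target TCP (m) and tool-y direction (deg, world): prints tool-axes shift & turn"
    p,R=tool(); a=np.radians(psi); yv=np.array([np.cos(a),np.sin(a),0]); xv=np.array([0,0,-1.]); zv=np.cross(xv,yv)
    Rt=np.c_[xv,yv,zv]; s=R.T@(np.array([x,y,z])-p); t=Ro.from_matrix(R.T@Rt).as_rotvec(degrees=True)
    print("shift",np.round(s,4),"turn",np.round(t,2)," dist mm",round(1000*np.linalg.norm(s)))
def st():
    o=ctrl.get_obs(); p,R=tool(); print("t",round(o["t"],2),"tcp",np.round(p,4),"psi",round(np.degrees(np.arctan2(R[1,1],R[0,1])),2),"down",np.round(R[:,0],3),"F",np.round(o["contact_force"],1),"open",round(o["opening"],4),"q",np.round(o["q"],2))
E
python3 - <<'E'
from h import *
st(); plan(.3788,-.2337,.16,69.9); plan(.3788,-.2337,.16,249.9)
E
```

```text
t 0.15 tcp [0.1507 0.606  0.2303] psi 76.03 down [-0.001 -0.002 -1.   ] F [-0.2 -0.5  0.4] open 0.0853 q [ 1.21  0.05  1.61  0.    1.48 -0.12]
shift [ 0.0715 -0.7597  0.4241] turn [ 6.13 -0.01  0.09]  dist mm 873
shift [ 0.0715 -0.7597  0.4241] turn [-1.7387e+02 -1.4000e-01 -1.0000e-02]  dist mm 873
```

Run:
```python
from h import *
plan(.45,.2,.23,69.9);
```

```text
shift [ 0.0008 -0.3218  0.3885] turn [ 6.13 -0.01  0.09]  dist mm 504
```

```bash
python3 -m handwheel '[1,0,-0.32,0.39,6.1,0,0, 1,0,-0.32,0.39,6.1,0,0, 1,0,-0.32,0.39,6.1,0,0, 1,0,-0.32,0.39,6.1,0,0, 1,0,-0.32,0.39,6.1,0,0, 1,0,-0.32,0.39,6.1,0,0, 1,0,-0.32,0.39,6.1,0,0, 1,0,-0.32,0.39,6.1,0,0, 1,0,-0.32,0.39,6.1,0,0, 1,0,-0.32,0.39,6.1,0,0, 1,0,-0.32,0.39,6.1,0,0, 1,0,-0.32,0.39,6.1,0,0]' 40
python3 - <<'E'
from h import *
st();plan(.3788,-.2337,.23,69.9);plan(.3,-.2337,.23,69.9)
E
```

```text
t: 1.15
tool_pos: [0.45, 0.2035, 0.2312]
tool_rot: [0.275, 1.553, -0.275]
contact_force: [1.6, -0.1, 0.6]
opening: 0.0854
t 1.15 tcp [0.45   0.2035 0.2312] psi 69.93 down [ 0.  0. -1.] F [ 1.6 -0.1  0.6] open 0.0854 q [ 0.27 -0.27  1.91  0.    1.5  -0.95]
shift [ 0.0011 -0.4351  0.0831] turn [ 0.03  0.01 -0.02]  dist mm 443
shift [ 0.0011 -0.4622  0.0091] turn [ 0.03  0.01 -0.02]  dist mm 462
```

```bash
python3 -m handwheel '[1,0,-0.435,0.083,0,0,0, 1,0,-0.435,0.083,0,0,0, 1,0,-0.435,0.083,0,0,0, 1,0,-0.435,0.083,0,0,0, 1,0,-0.435,0.083,0,0,0, 1,0,-0.435,0.083,0,0,0, 1,0,-0.435,0.083,0,0,0, 1,0,-0.435,0.083,0,0,0, 1,0,-0.435,0.083,0,0,0, 1,0,-0.435,0.083,0,0,0, 1,0,-0.435,0.083,0,0,0, 1,0,-0.435,0.083,0,0,0]'
python3 - <<'E'
from h import *
st(); shot("wrist","w1")
E
```

```text
t: 2.15
tool_pos: [0.3768, -0.2356, 0.2311]
tool_rot: [0.279, 1.553, -0.281]
contact_force: [-0.1, 0.9, -1.3]
opening: 0.0852
t 2.15 tcp [ 0.3768 -0.2356  0.2311] psi 69.58 down [-0.001 -0.001 -1.   ] F [-0.1  0.9 -1.3] open 0.0852 q [-0.73 -0.4   2.01 -0.    1.53 -1.94]
```

View pics/w1.png

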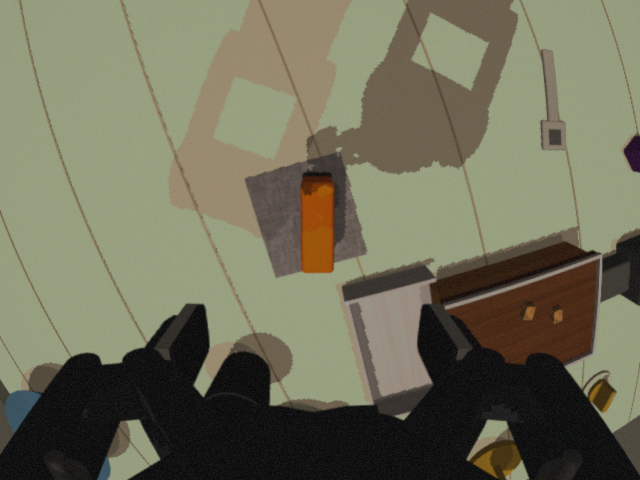

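The scraper shows at (318,225) on its mat, with its long side parallel to the image's vertical. It is a match for the block. I'll refine its pose from the depth image.

```bash
cat >> h.py <<'E'
def load(name):
    z=np.load(f"pics/{name}.npz"); return cv2.imread(f"pics/{name}.png"),z["d"],(z["p"],z["R"])
def rectxy(X):
    r=cv2.minAreaRect((X[:,:2]*1000).astype(np.float32)); return np.round(r[0],1),np.round(r[1],1),round(r[2],1)
E
python3 - <<'E'
from h import *
im,d,T=load("w1"); C=cloud("wrist",d,T)
hsv=cv2.cvtColor(im,cv2.COLOR_BGR2HSV)
print(C[225,318],C[200,260],C[300,560])
m=(hsv[...,0]<18)&(hsv[...,1]>180)&(hsv[...,2]>90); v,u=np.mgrid[:480,:640]
m&=(u>280)&(u<350)&(v>160)&(v<280)&(abs(C[...,2]-np.median(C[225,310:326,2]))<.004)
print(m.sum()); X=onz("wrist",np.argwhere(m)[:,::-1],.071,T); print(rectxy(X)); print(rectxy(C[m]))
E
```

```text
[ 0.37824468 -0.23070605  0.07118197] [ 0.34820427 -0.28144582  0.0025158 ] [ 0.54754203 -0.01096019  0.06347557]
2796
(array([ 380.6, -232.5]), array([27.1, 77.9]), 70.3)
(array([ 380.8, -232.6]), array([27.3, 78.4]), 70.4)
```

Run:
```python
from h import *
st(); plan(.380,-.233,.038,70.2)
```

```text
t 2.2 tcp [ 0.3772 -0.2335  0.2309] psi 69.67 down [-0.001  0.001 -1.   ] F [-0.1  1.3 -0.2] open 0.0853 q [-0.72 -0.4   2.01 -0.    1.53 -1.94]
shift [0.1929 0.0013 0.0026] turn [-0.53 -0.06 -0.02]  dist mm 193
```

```bash
python3 -m handwheel '[1,0.03,0.0015,0.0025,-0.5,0,0, 1,0.06,0.0015,0.0025,-0.5,0,0, 1,0.09,0.0015,0.0025,-0.5,0,0, 1,0.12,0.0015,0.0025,-0.5,0,0, 1,0.15,0.0015,0.0025,-0.5,0,0, 1,0.175,0.0015,0.0025,-0.5,0,0, 1,0.193,0.0015,0.0025,-0.5,0,0, 1,0.193,0.0015,0.0025,-0.5,0,0]' 40
python3 -m handwheel '[0.3,0,0,0,0,0,0, 0.2,0,0,0,0,0,0, 0.2,0,0,0,0,0,0, 0.2,0,0,0,0,0,0, 0.2,0,0,0,0,0,0, 0.2,0,0,0,0,0,0]' 40
python3 - <<'E'
from h import *
st()
E
```

```text
t: 2.87
tool_pos: [0.3782, -0.2274, 0.0337]
tool_rot: [0.271, 1.562, -0.263]
contact_force: [-0.8, 1.2, -0.8]
opening: 0.0854
t: 3.37
tool_pos: [0.3818, -0.2318, 0.0398]
tool_rot: [0.267, 1.552, -0.269]
contact_force: [-1.2, 0.4, 4.9]
opening: 0.0271
t 3.37 tcp [ 0.3818 -0.2318  0.0398] psi 70.43 down [ 0.002 -0.002 -1.   ] F [-1.2  0.4  4.9] open 0.0271 q [-0.71 -0.18  2.18  0.    1.14 -1.94]
```

```bash
cat >> h.py <<'E'
O=np.array([.566,-.0572]); YA=np.radians(-5.6)
def W(x,y): 
    c,s=np.cos(YA),np.sin(YA); return O+np.array([x*c-y*s,x*s+y*c])/1000
E
python3 -m handwheel '[0.2,-0.03,0,0,0,0,0, 0.2,-0.07,0,0,0,0,0, 0.2,-0.11,0,0,0,0,0, 0.2,-0.15,0,0,0,0,0, 0.2,-0.15,0,0,0,0,0]'
python3 - <<'E'
from h import *
st(); shot("side","s1"); 
for a in((-17,70),(-17,-106),(17,70)): print(W(*a))
plan(*W(-17,70),.19,84.4)
E
```

```text
t: 3.78
tool_pos: [0.3846, -0.2342, 0.1982]
tool_rot: [0.261, 1.54, -0.274]
contact_force: [0.4, -0.7, -0.1]
opening: 0.0275
t 3.78 tcp [ 0.3846 -0.2342  0.1982] psi 70.42 down [ 0.012 -0.011 -1.   ] F [ 0.4 -0.7 -0.1] open 0.0275 q [-0.71 -0.38  2.05  0.    1.45 -1.94]
[0.55591194 0.01412483]
[ 0.53873735 -0.1610352 ]
[0.58974967 0.01080701]
shift [0.0039 0.2909 0.0797] turn [-13.97   0.56   0.3 ]  dist mm 302
```

View pics/s1.png

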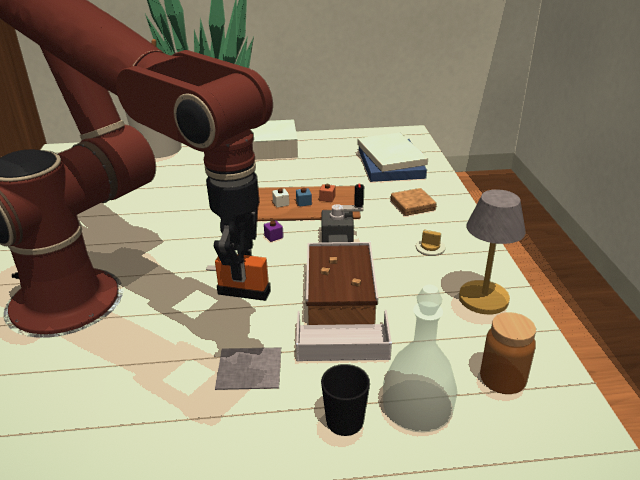

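The scraper is held upright at (243,275) and the mat is empty. Next I move it over the plate's +y end.

```bash
python3 -m handwheel '[0.2,0.004,0.036,0.01,-2,0,0, 0.2,0.004,0.073,0.02,-4,0,0, 0.2,0.004,0.109,0.03,-6,0,0, 0.2,0.004,0.145,0.04,-8,0,0, 0.2,0.004,0.182,0.05,-10,0,0, 0.2,0.004,0.218,0.06,-12,0,0, 0.2,0.004,0.255,0.07,-14,0,0, 0.2,0.004,0.291,0.08,-14,0,0, 0.2,0.004,0.291,0.08,-14,0,0, 0.2,0.004,0.291,0.08,-14,0,0, 0.2,0.004,0.291,0.08,-14,0,0]'
python3 - <<'E'
from h import *
st(); plan(*W(-17,70),.19,84.4);plan(*W(-17,70),.110,84.4)
im,d,T=shot("top","t1"); cv2.imwrite("pics/t1c.png",cv2.resize(im[150:300,180:460],None,fx=2.8,fy=2.8))
E
```

```text
t: 4.75
tool_pos: [0.5527, 0.0163, 0.1824]
tool_rot: [0.076, 1.573, -0.076]
contact_force: [-0.5, -0.5, -1.1]
opening: 0.0279
t 4.75 tcp [0.5527 0.0163 0.1824] psi 84.46 down [-0.003 -0.    -1.   ] F [-0.5 -0.5 -1.1] open 0.0279 q [-0.1  -0.08  1.83 -0.    1.4  -1.58]
shift [-0.0076 -0.0019  0.0034] turn [ 0.06 -0.19  0.02]  dist mm 9
shift [ 0.0724 -0.0018  0.0036] turn [ 0.06 -0.19  0.02]  dist mm 73
```

View pics/t1c.png

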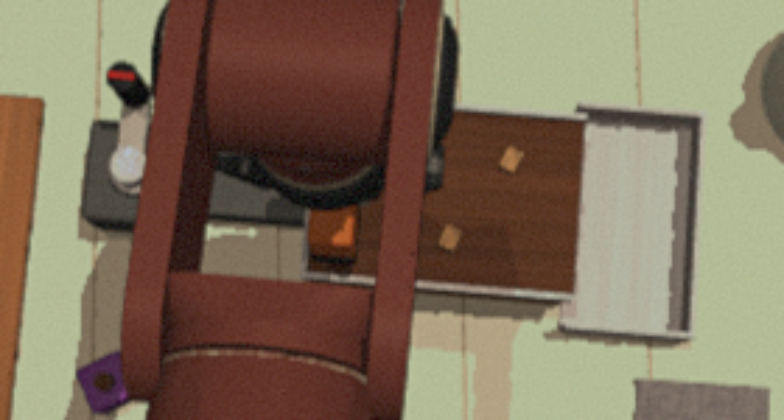

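```bash
python3 -m handwheel '[0.2,0.02,-0.002,0.0035,0,0,0, 0.2,0.04,-0.002,0.0035,0,0,0, 0.2,0.055,-0.002,0.0035,0,0,0, 0.2,0.066,-0.002,0.0035,0,0,0, 0.2,0.071,-0.002,0.0035,0,0,0, 0.2,0.071,-0.002,0.0035,0,0,0, 0.2,0.071,-0.002,0.0035,0,0,0]'
python3 - <<'E'
from h import *
st(); plan(*W(-17,70),.10,84.4)
im,d,T=shot("wrist","w2"); im,d,T=shot("side","s2"); cv2.imwrite("pics/s2c.png",cv2.resize(im[200:370,260:460],None,fx=3.5,fy=3.5))
E
```

```text
t: 5.38
tool_pos: [0.5572, 0.0135, 0.1138]
tool_rot: [0.077, 1.569, -0.077]
contact_force: [-0.4, -0.0, -1.4]
opening: 0.0271
t 5.38 tcp [0.5572 0.0135 0.1138] psi 84.39 down [ 0.001 -0.    -1.   ] F [-0.4 -0.  -1.4] open 0.0271 q [-0.11 -0.01  1.88 -0.    1.27 -1.58]
shift [ 0.0138  0.0005 -0.0014] turn [-0.01  0.03  0.  ]  dist mm 14
```

View pics/w2.png

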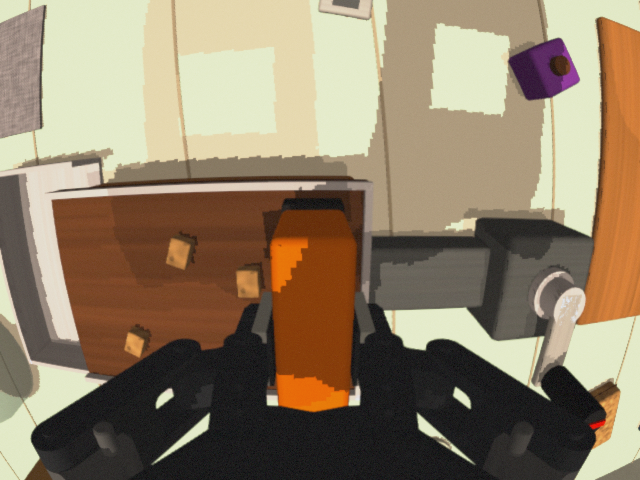

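View pics/s2c.png

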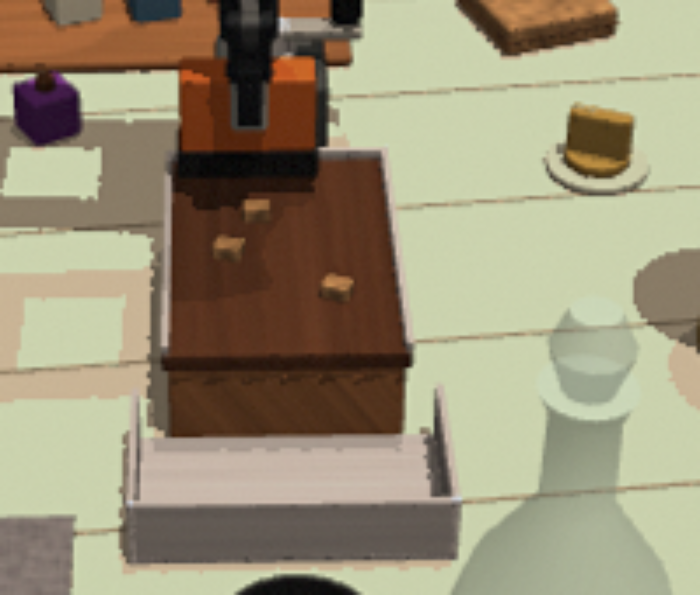

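```bash
python3 -m handwheel '[0.2,0.004,0.0005,-0.001,0,0,0, 0.2,0.007,0.0005,-0.001,0,0,0, 0.2,0.010,0.0005,-0.001,0,0,0, 0.2,0.010,0.0005,-0.001,0,0,0, 0.2,0.010,0.0005,-0.001,0,0,0]'
python3 -m handwheel '[0.2,0.001,0,0,0,0,0, 0.2,0.002,0,0,0,0,0, 0.2,0.003,0,0,0,0,0, 0.2,0.003,0,0,0,0,0]'
```

```text
t: 5.9
tool_pos: [0.5559, 0.0146, 0.1029]
tool_rot: [0.076, 1.57, -0.076]
contact_force: [0.2, 0.1, -1.3]
opening: 0.0272
t: 6.23
tool_pos: [0.5564, 0.0145, 0.1009]
tool_rot: [0.076, 1.569, -0.076]
contact_force: [-1.5, -0.4, 1.8]
opening: 0.0272
```

```bash
python3 -m handwheel '[0.2,0.001,0,0,0,0,0, 0.2,0.0015,0,0,0,0,0, 0.2,0.0015,0,0,0,0,0, 0.2,0.0015,0,0,0,0,0]'
python3 - <<'E'
from h import *
st(); plan(*W(-17,-106),.10,84.4)
E
```

```text
t: 6.57
tool_pos: [0.5565, 0.0145, 0.1008]
tool_rot: [0.076, 1.569, -0.076]
contact_force: [-5.6, 0.0, 9.4]
opening: 0.0277
t 6.57 tcp [0.5565 0.0145 0.1008] psi 84.44 down [ 0. -0. -1.] F [-5.6  0.   9.4] open 0.0277 q [-0.11  0.01  1.89 -0.    1.25 -1.58]
shift [ 0.0008 -0.1765 -0.0007] turn [0.04 0.02 0.  ]  dist mm 176
```

```bash
python3 -m handwheel '[0.2,0,-0.005,0,0,0,0, 0.2,0,-0.013,0,0,0,0, 0.2,0,-0.021,0,0,0,0, 0.2,0,-0.029,0,0,0,0, 0.2,0,-0.037,0,0,0,0, 0.2,0,-0.045,0,0,0,0, 0.2,0,-0.053,0,0,0,0, 0.2,0,-0.061,0,0,0,0, 0.2,0,-0.069,0,0,0,0, 0.2,0,-0.077,0,0,0,0, 0.2,0,-0.085,0,0,0,0, 0.2,0,-0.09,0,0,0,0]'
python3 - <<'E'
from h import *
st(); plan(*W(-17,-106),.10,84.4)
im,d,T=shot("wrist","w3")
im,d,T=shot("side","s3"); cv2.imwrite("pics/s3c.png",cv2.resize(im[200:370,260:460],None,fx=3.5,fy=3.5))
E
```

```text
t: 7.57
tool_pos: [0.5491, -0.0748, 0.1007]
tool_rot: [0.078, 1.565, -0.075]
contact_force: [0.7, 4.0, 6.1]
opening: 0.0272
t 7.57 tcp [ 0.5491 -0.0748  0.1007] psi 84.39 down [ 0.004  0.002 -1.   ] F [0.7 4.  6.1] open 0.0272 q [-0.27 -0.    1.89  0.    1.24 -1.75]
shift [ 0.0005 -0.0868 -0.0019] turn [-0.01  0.23 -0.13]  dist mm 87
```

View pics/s3c.png

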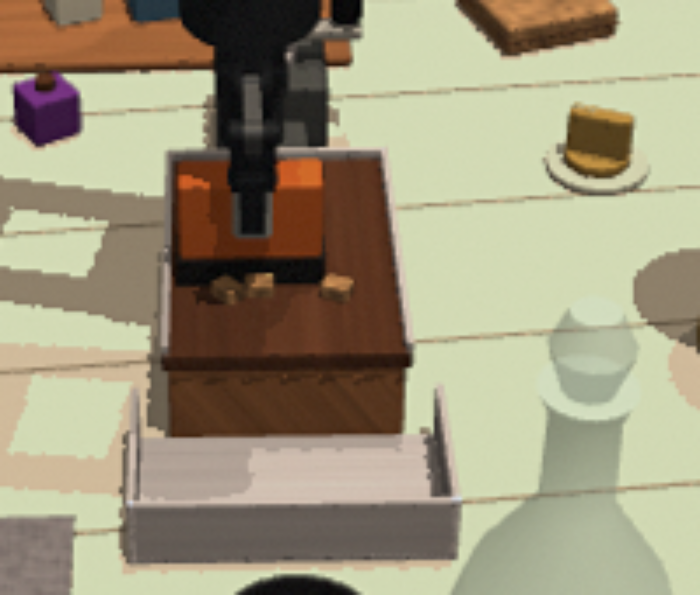

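View pics/w3.png

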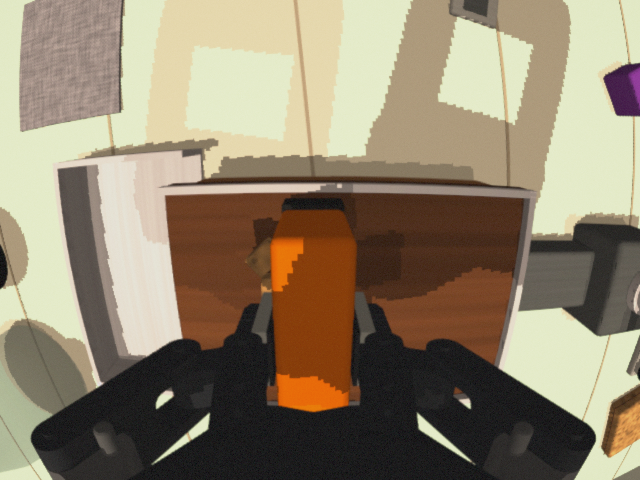

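```bash
python3 -m handwheel '[0.2,0,-0.006,0,0,0,0, 0.2,0,-0.014,0,0,0,0, 0.2,0,-0.022,0,0,0,0, 0.2,0,-0.03,0,0,0,0, 0.2,0,-0.038,-0.001,0,0,0, 0.2,0,-0.046,-0.001,0,0,0, 0.2,0,-0.054,-0.001,0,0,0, 0.2,0,-0.062,-0.001,0,0,0, 0.2,0,-0.07,-0.001,0,0,0, 0.2,-0.001,-0.078,-0.001,0,0,0, 0.2,-0.001,-0.086,-0.001,0,0,0, 0.2,-0.001,-0.087,-0.001,0,0,0]'
python3 - <<'E'
from h import *
st()
im,d,T=shot("wrist","w4")
im,d,T=shot("side","s4"); cv2.imwrite("pics/s4c.png",cv2.resize(im[200:370,260:460],None,fx=3.5,fy=3.5))
E
```

```text
t: 8.67
tool_pos: [0.5387, -0.1626, 0.1008]
tool_rot: [0.077, 1.567, -0.077]
contact_force: [0.5, 2.1, 4.7]
opening: 0.027
t 8.67 tcp [ 0.5387 -0.1626  0.1008] psi 84.37 down [ 0.002 -0.    -1.   ] F [0.5 2.1 4.7] open 0.027 q [-0.43  0.02  1.87  0.    1.25 -1.9 ]
```

View pics/s4c.png

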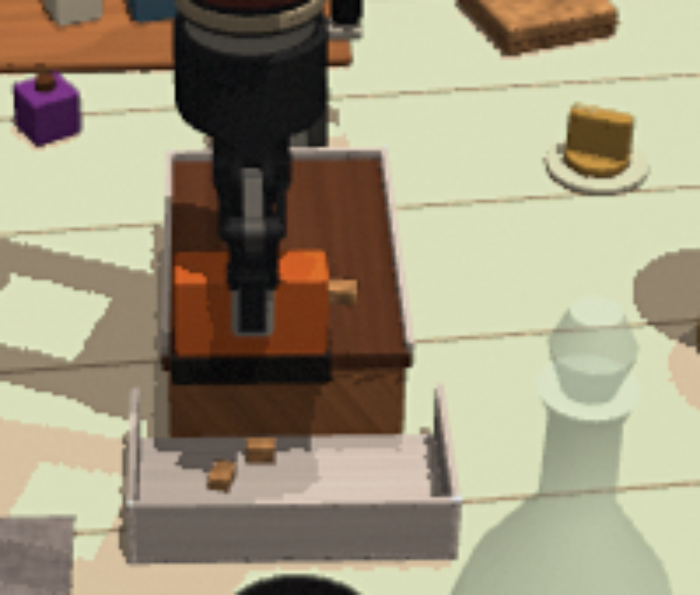

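View pics/w4.png

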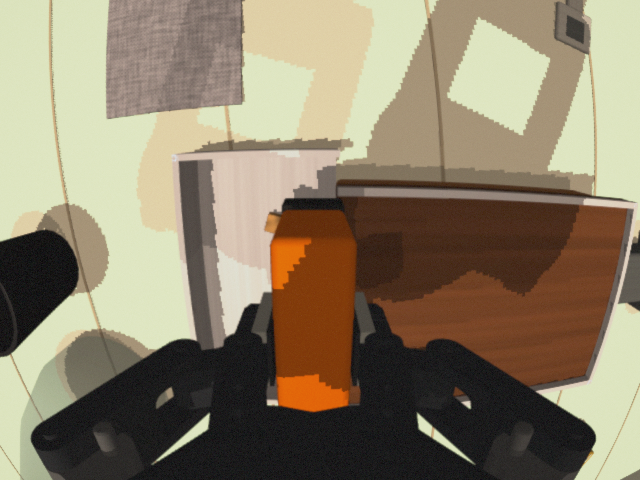

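Two chips are in the pan at (221,474) and (260,450) in the crop. The third is still on the plate at (345,292). I'll lift, go back over, and make the second pass.

```bash
python3 -m handwheel '[0.2,-0.01,0,0,0,0,0, 0.2,-0.025,0,0,0,0,0, 0.2,-0.03,0,0,0,0,0, 0.2,-0.03,0,0,0,0,0]'
python3 - <<'E'
from h import *
st(); plan(*W(18,30),.132,84.4)
E
```

```text
t: 9.1
tool_pos: [0.5386, -0.1618, 0.1312]
tool_rot: [0.075, 1.567, -0.077]
contact_force: [0.1, -0.3, -1.1]
opening: 0.0271
t 9.1 tcp [ 0.5386 -0.1618  0.1312] psi 84.45 down [ 0.002 -0.001 -1.   ] F [ 0.1 -0.3 -1.1] open 0.0271 q [-0.42 -0.01  1.85 -0.    1.3  -1.9 ]
shift [-0.0009  0.1367  0.0352] turn [0.05 0.12 0.06]  dist mm 141
```

```bash
python3 -m handwheel '[0.2,0,0.02,0.005,0,0,0, 0.2,0,0.046,0.012,0,0,0, 0.2,0,0.072,0.019,0,0,0, 0.2,0,0.098,0.026,0,0,0, 0.2,0,0.12,0.032,0,0,0, 0.2,0,0.137,0.035,0,0,0, 0.2,0,0.137,0.035,0,0,0, 0.2,0,0.137,0.035,0,0,0]'
python3 - <<'E'
from h import *
st(); plan(*W(18,30),.101,84.4)
im,d,T=shot("side","s5"); cv2.imwrite("pics/s5c.png",cv2.resize(im[200:370,260:460],None,fx=3.5,fy=3.5))
E
```

```text
t: 9.77
tool_pos: [0.5854, -0.0278, 0.1286]
tool_rot: [0.074, 1.572, -0.075]
contact_force: [0.3, -0.7, -0.8]
opening: 0.0275
t 9.77 tcp [ 0.5854 -0.0278  0.1286] psi 84.55 down [-0.002 -0.    -1.   ] F [ 0.3 -0.7 -0.8] open 0.0275 q [-0.17  0.05  1.8  -0.    1.3  -1.65]
shift [ 0.0276 -0.0012  0.0016] turn [ 0.15 -0.12  0.03]  dist mm 28
```

View pics/s5c.png

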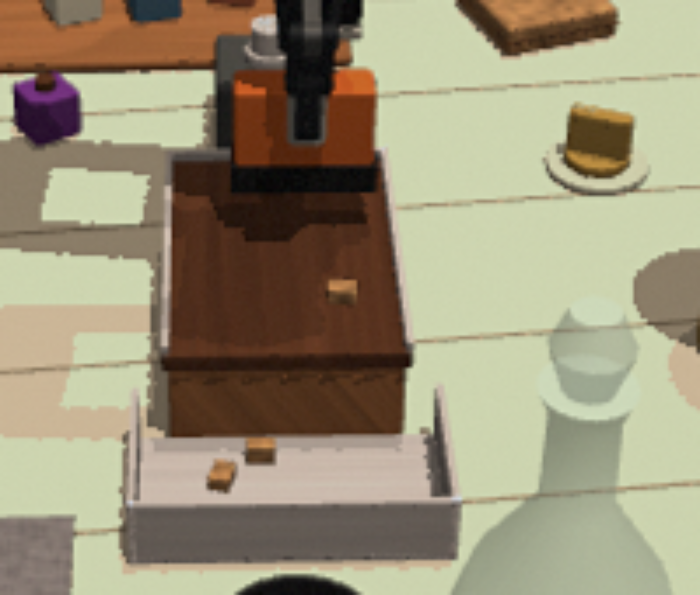

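```bash
python3 -m handwheel '[0.2,0.01,-0.001,0,0,0,0, 0.2,0.02,-0.001,0,0,0,0, 0.2,0.026,-0.001,0,0,0,0, 0.2,0.029,-0.001,0,0,0,0, 0.2,0.031,-0.001,0,0,0,0, 0.2,0.031,-0.001,0,0,0,0]'
python3 - <<'E'
from h import *
st(); plan(*W(18,-106),.101,84.4)
E
```

```text
t: 10.32
tool_pos: [0.5858, -0.0304, 0.1007]
tool_rot: [0.077, 1.571, -0.077]
contact_force: [-7.1, 0.0, 11.8]
opening: 0.0275
t 10.32 tcp [ 0.5858 -0.0304  0.1007] psi 84.39 down [-0.001 -0.    -1.   ] F [-7.1  0.  11.8] open 0.0275 q [-0.18  0.08  1.81 -0.    1.25 -1.65]
shift [-0.0003 -0.1346  0.001 ] turn [-0.01 -0.08  0.03]  dist mm 135
```

```bash
python3 -m handwheel '[0.2,0,-0.005,0.001,0,0,0, 0.2,0,-0.013,0.001,0,0,0, 0.2,0,-0.021,0.001,0,0,0, 0.2,0,-0.029,0.001,0,0,0, 0.2,0,-0.037,0.001,0,0,0, 0.2,0,-0.045,0.001,0,0,0, 0.2,0,-0.053,0.001,0,0,0, 0.2,0,-0.061,0.001,0,0,0, 0.2,0,-0.069,0.001,0,0,0, 0.2,0,-0.077,0.001,0,0,0, 0.2,0,-0.085,0.001,0,0,0, 0.2,0,-0.09,0.001,0,0,0]'
python3 -m handwheel '[0.2,0,-0.006,0,0,0,0, 0.2,0,-0.014,0,0,0,0, 0.2,0,-0.022,0,0,0,0, 0.2,0,-0.03,0,0,0,0, 0.2,0,-0.038,0,0,0,0, 0.2,0,-0.045,0,0,0,0, 0.2,0,-0.046,0,0,0,0, 0.2,0,-0.046,0,0,0,0]'
python3 - <<'E'
from h import *
st()
im,d,T=shot("side","s6"); cv2.imwrite("pics/s6c.png",cv2.resize(im[200:370,260:460],None,fx=3.5,fy=3.5))
E
```

```text
t: 11.32
tool_pos: [0.5795, -0.1196, 0.1006]
tool_rot: [0.079, 1.566, -0.076]
contact_force: [0.2, 4.2, 7.7]
opening: 0.0273
t: 11.98
tool_pos: [0.5749, -0.1658, 0.1006]
tool_rot: [0.078, 1.566, -0.077]
contact_force: [0.3, 1.2, 7.3]
opening: 0.0275
t 11.98 tcp [ 0.5749 -0.1658  0.1006] psi 84.34 down [ 0.003  0.    -1.   ] F [0.3 1.2 7.3] open 0.0275 q [-0.41  0.1   1.79  0.    1.25 -1.88]
```

View pics/s6c.png

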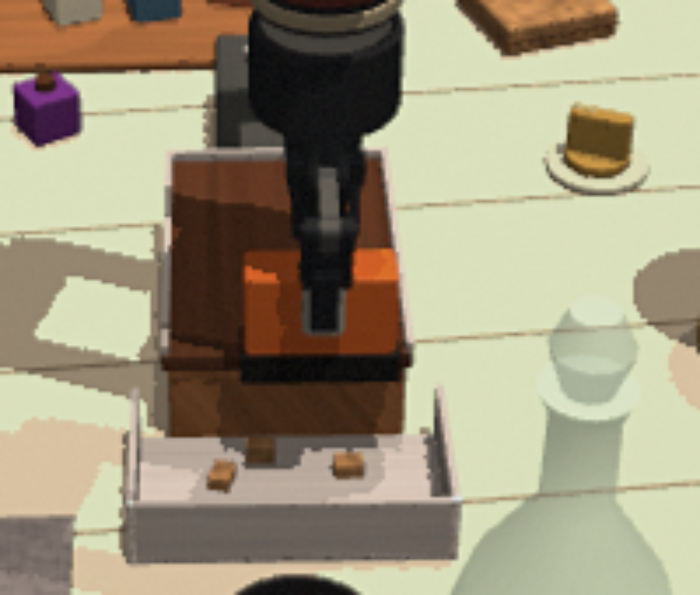

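All three chips are in the pan. Next is the scraper's return; I'll refine the mat centre from the earlier wrist view w1.

```bash
python3 -m handwheel '[0.2,-0.015,0,0,0,0,0, 0.2,-0.045,0,0,0,0,0, 0.2,-0.075,0,0,0,0,0, 0.2,-0.085,0,0,0,0,0, 0.2,-0.085,0,0,0,0,0]'
python3 - <<'E'
from h import *
st()
im,d,T=shot("side","s7")
for n,src in(("top","t1"),("side","s7"),("wrist","w1")):
    im,d,T=load(src); C=cloud(n,d,T)
    m=(np.ptp(im.astype(int),axis=2)<30)&(abs(C[...,0]-.379)<.075)&(abs(C[...,1]+.245)<.075)
    if n=="wrist": m|=(abs(C[...,0]-.379)<.05)&(abs(C[...,1]+.24)<.04)&(C[...,2]>.01)
    b=max(blobs(m),key=lambda b:b[0]); print(n,b[0],rectxy(onz(n,np.argwhere(b[1])[:,::-1],.003,T)))
plan(.379,-.245,.18,85.5)
E
```

```text
t: 12.45
tool_pos: [0.5756, -0.1662, 0.1872]
tool_rot: [0.075, 1.563, -0.079]
contact_force: [0.9, -0.1, -0.2]
opening: 0.0276
t 12.45 tcp [ 0.5756 -0.1662  0.1872] psi 84.39 down [ 0.006 -0.003 -1.   ] F [ 0.9 -0.1 -0.2] open 0.0276 q [-0.41  0.02  1.72 -0.    1.39 -1.88]
top 2609 (array([ 379., -245.]), array([102.1, 112.1]), 85.2)
side 2543 (array([ 380.6, -243.5]), array([103.6, 110.9]), 85.1)
wrist 57208 (array([ 750.2, -324. ]), array([1631.1,  554.1]), 68.3)
shift [ 0.0041 -0.0981 -0.1866] turn [-1.1   0.12  0.04]  dist mm 211
```

```bash
python3 -m handwheel '[0.2,0,-0.009,-0.018,-1,0,0, 0.2,0,-0.027,-0.053,-1,0,0, 0.2,0,-0.045,-0.088,-1,0,0, 0.2,0,-0.063,-0.123,-1,0,0, 0.2,0,-0.081,-0.156,-1,0,0, 0.2,0,-0.097,-0.185,-1,0,0, 0.2,0,-0.097,-0.185,-1,0,0, 0.2,0,-0.097,-0.185,-1,0,0, 0.2,0,-0.097,-0.185,-1,0,0]'
python3 - <<'E'
from h import *
st(); plan(.381,-.244,.06,85.3)
shot("wrist","w5"); shot("side","s8")
im,d,T=load("s8"); cv2.imwrite("pics/s8c.png",cv2.resize(im[230:420,160:360],None,fx=3.5,fy=3))
E
```

```text
t: 13.25
tool_pos: [0.3797, -0.243, 0.1818]
tool_rot: [0.065, 1.572, -0.061]
contact_force: [0.6, -0.2, -0.9]
opening: 0.027
t 13.25 tcp [ 0.3797 -0.243   0.1818] psi 85.39 down [-0.002  0.002 -1.   ] F [ 0.6 -0.2 -0.9] open 0.027 q [-0.73 -0.35  2.06  0.    1.44 -2.23]
shift [ 0.1218 -0.0011  0.0016] turn [ 0.09 -0.11 -0.12]  dist mm 122
```

View pics/w5.png

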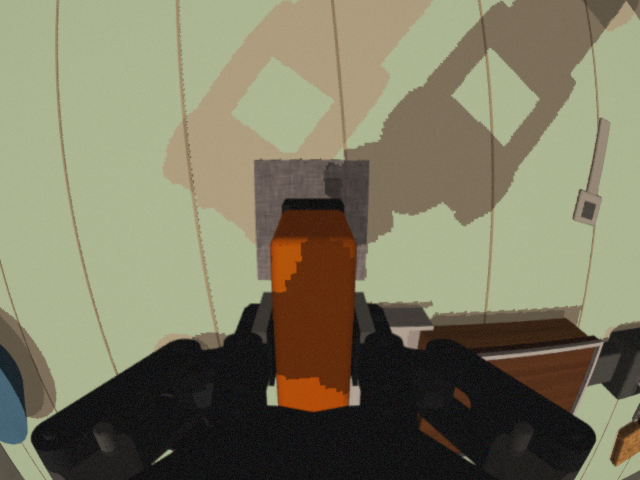

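View pics/s8c.png

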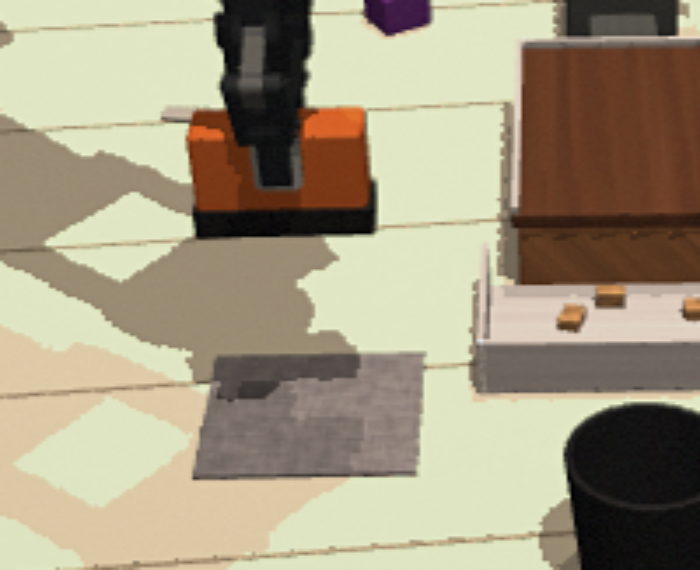

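```bash
python3 -m handwheel '[0.2,0.02,-0.001,0.001,0,0,0, 0.2,0.045,-0.001,0.001,0,0,0, 0.2,0.07,-0.001,0.001,0,0,0, 0.2,0.095,-0.001,0.001,0,0,0, 0.2,0.115,-0.001,0.001,0,0,0, 0.2,0.13,-0.001,0.001,0,0,0, 0.2,0.136,-0.001,0.001,0,0,0, 0.2,0.136,-0.001,0.001,0,0,0]'
python3 -m handwheel '[0.2,0.002,0,0,0,0,0, 0.2,0.004,0,0,0,0,0, 0.2,0.005,0,0,0,0,0, 0.2,0.005,0,0,0,0,0]'
python3 - <<'E'
from h import *
st(); plan(.381,-.244,.04,85.3)
E
```

```text
t: 14.02
tool_pos: [0.3806, -0.2432, 0.0457]
tool_rot: [0.064, 1.573, -0.059]
contact_force: [-1.2, 0.1, -1.7]
opening: 0.0277
t: 14.35
tool_pos: [0.3817, -0.245, 0.0435]
tool_rot: [0.062, 1.569, -0.063]
contact_force: [0.1, -0.2, -2.1]
opening: 0.0269
t 14.35 tcp [ 0.3817 -0.245   0.0435] psi 85.44 down [ 0.001 -0.001 -1.   ] F [ 0.1 -0.2 -2.1] open 0.0269 q [-0.74 -0.17  2.16  0.    1.15 -2.23]
shift [ 0.0035  0.001  -0.0008] turn [0.14 0.06 0.05]  dist mm 4
```

```bash
python3 -m handwheel '[0.2,0.002,0.0005,-0.0005,0,0,0, 0.2,0.003,0.0005,-0.0005,0,0,0, 0.2,0.0035,0.0005,-0.0005,0,0,0, 0.2,0.0035,0.0005,-0.0005,0,0,0]'
```

```text
t: 14.68
tool_pos: [0.3808, -0.2442, 0.0397]
tool_rot: [0.063, 1.57, -0.063]
contact_force: [-1.8, 0.8, 2.0]
opening: 0.0273
```

```bash
python3 -m handwheel '[0.45,0,0,0,0,0,0, 0.6,0,0,0,0,0,0, 0.8,0,0,0,0,0,0, 1,0,0,0,0,0,0, 1,0,0,0,0,0,0, 1,-0.02,0,0,0,0,0, 1,-0.06,0,0,0,0,0, 1,-0.1,0,0,0,0,0, 1,-0.14,0,0,0,0,0, 1,-0.18,0,0,0,0,0, 1,-0.19,0,0,0,0,0, 1,-0.19,0,0,0,0,0]'
python3 - <<'E'
from h import *
st()
im,d,T=shot("wrist","w6"); C=cloud("wrist",d,T); hsv=cv2.cvtColor(im,cv2.COLOR_BGR2HSV)
m=(hsv[...,0]<18)&(hsv[...,1]>180)&(hsv[...,2]>90)&(C[...,2]>.06)&(C[...,2]<.08)&(abs(C[...,0]-.38)<.08)&(abs(C[...,1]+.245)<.05)
print(m.sum(),rectxy(onz("wrist",np.argwhere(m)[:,::-1],.071,T)),np.median(C[m][:,2]))
m2=(np.ptp(im.astype(int),axis=2)<32)&(abs(C[...,0]-.379)<.075)&(abs(C[...,1]+.245)<.075)&(C[...,2]<.012)&(im[...,1]>45)
b=max(blobs(m2),key=lambda b:b[0]); print(b[0],rectxy(onz("wrist",np.argwhere(b[1])[:,::-1],.003,T)))
E
```

```text
t: 15.68
tool_pos: [0.3826, -0.2457, 0.2344]
tool_rot: [0.058, 1.563, -0.067]
contact_force: [0.6, -0.1, -0.3]
opening: 0.0852
t 15.68 tcp [ 0.3826 -0.2457  0.2344] psi 85.43 down [ 0.007 -0.006 -1.   ] F [ 0.6 -0.1 -0.3] open 0.0852 q [-0.73 -0.38  1.99 -0.    1.52 -2.23]
2083 (array([ 380.6, -243.6]), array([26.8, 76.5]), 85.8) 0.07116921385707886
8021 (array([ 377.9, -235.4]), array([126.1, 138.3]), 85.0)
```

View pics/w6.png

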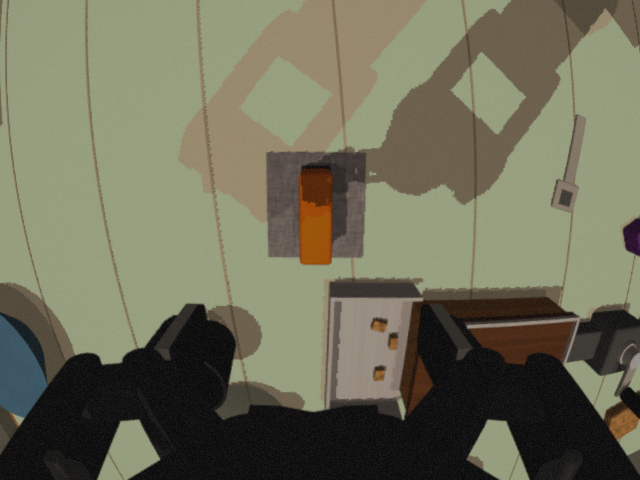

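The scraper stands at (316,215) at the mat's centre, and three chips lie in the pan at (378,325), (393,342) and (379,373). Next, the cellars.

Run:
```python
from h import *
print(onz("wrist",[[267,152],[364,152],[268,257],[364,257]],.003,load("w6")[2]).mean(0))
plan(.46,.33,.26,90)
```

```text
[ 0.38077026 -0.24293448  0.003     ]
shift [-0.0303  0.5791  0.0327] turn [-4.57  0.16  0.14]  dist mm 581
```

```bash
python3 -m handwheel '[1,-0.03,0.02,0.01,0,0,0, 1,-0.03,0.06,0.03,0,0,0, 1,-0.03,0.1,0.05,0,0,0, 1,-0.03,0.14,0.06,0,0,0, 1,-0.03,0.18,0.07,0,0,0, 1,-0.03,0.22,0.07,-2,0,0, 1,-0.03,0.26,0.07,-4,0,0, 1,-0.03,0.3,0.07,-4.5,0,0, 1,-0.03,0.34,0.06,-4.5,0,0, 1,-0.03,0.38,0.05,-4.5,0,0, 1,-0.03,0.42,0.04,-4.5,0,0, 1,-0.03,0.46,0.035,-4.5,0,0]'
python3 -m handwheel '[1,0,0.04,0,0,0,0, 1,0,0.08,0,0,0,0, 1,0,0.11,0,0,0,0, 1,0,0.12,0,0,0,0, 1,0,0.12,0,0,0,0, 1,0,0.12,0,0,0,0, 1,0,0.12,0,0,0,0]'
python3 - <<'E'
from h import *
st(); shot("wrist","w7"); im,d,T=shot("top","t2")
E
```

```text
t: 16.73
tool_pos: [0.4498, 0.2133, 0.2556]
tool_rot: [-0.001, 1.576, -0.002]
contact_force: [1.3, -0.1, 0.3]
opening: 0.0849
t: 17.32
tool_pos: [0.4521, 0.3302, 0.2578]
tool_rot: [0.0, 1.573, -0.003]
contact_force: [-0.7, -1.0, 0.0]
opening: 0.0854
t 17.32 tcp [0.4521 0.3302 0.2578] psi 89.86 down [-0.002 -0.002 -1.   ] F [-0.7 -1.   0. ] open 0.0854 q [ 0.5  -0.12  1.73 -0.    1.53 -1.07]
```

View pics/w7.png

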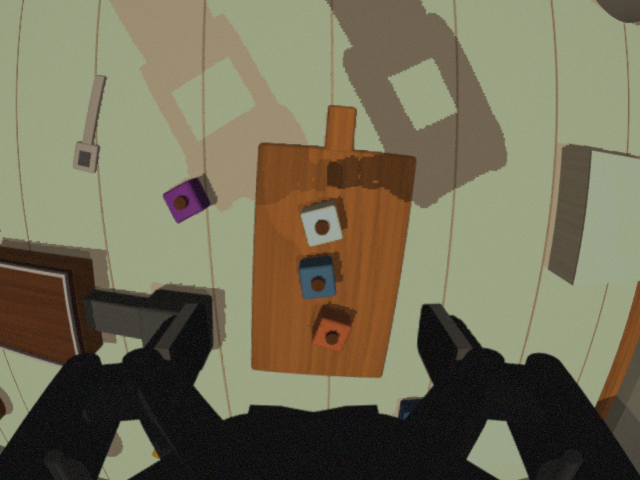

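Cellar candidates: white (322,225), blue (317,280) and terracotta (332,330), all on the tray. The purple cube (187,200) stands off the tray and is the look-alike to leave alone. The enlarged crop c2 already showed these colours clearly.

```bash
cat >> h.py <<'E'
def cellars(name,n,zt=.044):
    im,d,T=load(name); C=cloud(n,d,T); hsv=cv2.cvtColor(im,cv2.COLOR_BGR2HSV); H,S,V=[a.astype(int) for a in cv2.split(hsv)]
    M=dict(white=(S<60)&(V>70),blue=(H>90)&(H<115)&(S>70),terra=((H<9)|(H>175))&(S>110)&(V>70))
    reg=(abs(C[...,2]-zt)<.006)
    for k,m in M.items():
        for a,b,c in blobs(cv2.morphologyEx((m&reg).astype(np.uint8),cv2.MORPH_CLOSE,np.ones((5,5)))>0,60 if n=="top" else 250):
            r=rectxy(onz(n,np.argwhere(b)[:,::-1],zt,T))
            if max(r[1])<48: print(n,k,a,np.round(c),r)
E
python3 - <<'E'
from h import *
cellars("w7","wrist"); cellars("t2","top")
E
```

```text
wrist white 1046 [321. 225.] (array([464.3, 338.8]), array([36.3, 34.3]), 13.9)
wrist blue 880 [317. 279.] (array([522.6, 335.1]), array([36.6, 34.2]), 8.0)
top white 279 [145. 275.] (array([462.7, 334.9]), array([35.7, 35.6]), 13.5)
top blue 237 [149. 246.] (array([521.5, 329.9]), array([35.2, 36.5]), 6.5)
top terra 237 [142. 216.] (array([584.4, 346.6]), array([34.6, 34.4]), 70.8)
```

Run:
```python
from h import *
st(); plan(.4635,.337,.12,103.7); plan(.4635,.337,.018,103.7)
```

```text
t 17.42 tcp [0.4526 0.3301 0.2588] psi 89.82 down [-0.001 -0.001 -1.   ] F [ 0.2  1.  -1.2] open 0.0858 q [ 0.5  -0.12  1.73 -0.    1.53 -1.07]
shift [0.1388 0.007  0.011 ] turn [-13.88  -0.04   0.03]  dist mm 139
shift [0.2408 0.0071 0.011 ] turn [-13.88  -0.04   0.03]  dist mm 241
```

```bash
python3 -m handwheel '[1,0.02,0.002,0.004,-4,0,0, 1,0.05,0.004,0.007,-9,0,0, 1,0.08,0.006,0.01,-14,0,0, 1,0.11,0.007,0.011,-14,0,0, 1,0.135,0.007,0.011,-14,0,0, 1,0.16,0.007,0.011,-14,0,0, 1,0.185,0.007,0.011,-14,0,0, 1,0.205,0.007,0.011,-14,0,0, 1,0.225,0.007,0.011,-14,0,0, 1,0.237,0.007,0.011,-14,0,0, 1,0.24,0.007,0.011,-14,0,0, 1,0.24,0.007,0.011,-14,0,0]'
python3 - <<'E'
from h import *
st(); shot("wrist","w8")
E
```

```text
t: 18.42
tool_pos: [0.4632, 0.3377, 0.0187]
tool_rot: [-0.191, 1.564, 0.19]
contact_force: [-0.0, -0.3, 0.5]
opening: 0.0852
t 18.42 tcp [0.4632 0.3377 0.0187] psi 103.87 down [-0.001 -0.001 -1.   ] F [-0.  -0.3  0.5] open 0.0852 q [ 0.5   0.16  1.88 -0.    1.1  -1.31]
```

View pics/w8.png

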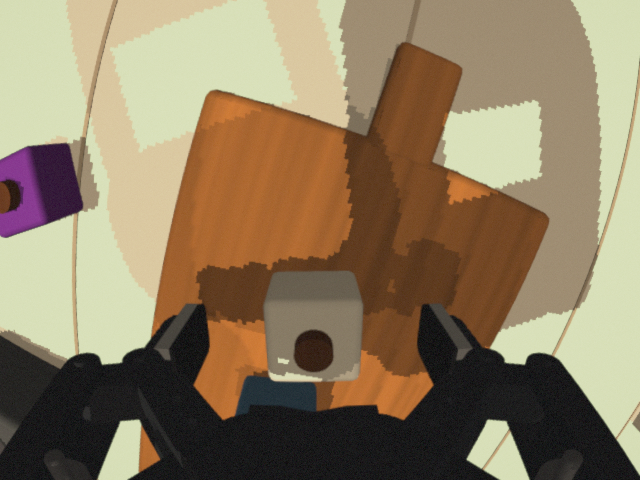

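The white cellar (313,325) is centred between the pads and square to them. Closing.

```bash
python3 -m handwheel '[0.5,0,0,0,0,0,0, 0.35,0,0,0,0,0,0, 0.3,0,0,0,0,0,0, 0.3,0,0,0,0,0,0, 0.3,0,0,0,0,0,0, 0.3,-0.02,0,0,0,0,0, 0.3,-0.05,0,0,0,0,0, 0.3,-0.09,0,0,0,0,0, 0.3,-0.12,0,0,0,0,0, 0.3,-0.15,0,0,0,0,0, 0.3,-0.15,0,0,0,0,0, 0.3,-0.15,0,0,0,0,0]' 35
python3 - <<'E'
from h import *
st(); print(W(0,-62)); plan(*W(0,-62),.168,84.4); shot("wrist","w9")
E
```

```text
t: 19.47
tool_pos: [0.4646, 0.3393, 0.1719]
tool_rot: [-0.189, 1.558, 0.192]
contact_force: [0.1, 0.5, -1.1]
opening: 0.0354
t 19.47 tcp [0.4646 0.3393 0.1719] psi 103.94 down [ 0.004  0.002 -1.   ] F [ 0.1  0.5 -1.1] open 0.0354 q [ 0.5  -0.02  1.79  0.    1.37 -1.31]
[ 0.55994986 -0.1189041 ]
shift [ 0.0032 -0.4677 -0.0178] turn [19.54  0.26 -0.12]  dist mm 468
```

View pics/w9.png

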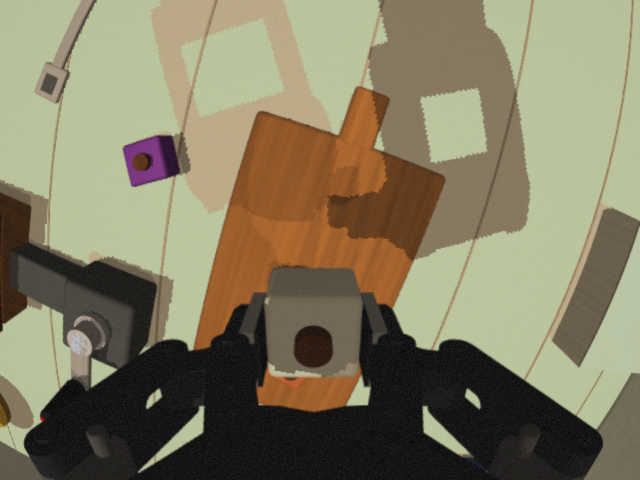

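```bash
python3 -m handwheel '[0.3,0,-0.015,0,1,0,0, 0.3,0,-0.045,-0.002,3,0,0, 0.3,0,-0.08,-0.003,5,0,0, 0.3,0,-0.115,-0.005,7,0,0, 0.3,0,-0.15,-0.006,9,0,0, 0.3,0,-0.185,-0.007,11,0,0, 0.3,0,-0.22,-0.009,13,0,0, 0.3,0,-0.255,-0.01,15,0,0, 0.3,0,-0.29,-0.011,17,0,0, 0.3,0,-0.325,-0.012,19,0,0, 0.3,0,-0.36,-0.014,19.5,0,0, 0.3,0,-0.39,-0.015,19.5,0,0]'
python3 - <<'E'
from h import *
st(); plan(*W(0,-62),.14,84.4)
E
```

```text
t: 20.52
tool_pos: [0.5411, -0.0454, 0.1662]
tool_rot: [0.078, 1.574, -0.077]
contact_force: [0.4, 0.2, -0.4]
opening: 0.0354
t 20.52 tcp [ 0.5411 -0.0454  0.1662] psi 84.36 down [-0.005  0.001 -1.   ] F [ 0.4  0.2 -0.4] open 0.0354 q [-0.22 -0.09  1.86 -0.    1.37 -1.69]
shift [ 0.026  -0.0713  0.0261] turn [-0.04 -0.29 -0.02]  dist mm 80
```

```bash
python3 -m handwheel '[0.3,0,-0.025,0.01,0,0,0, 0.3,0,-0.05,0.02,0,0,0, 0.3,0.01,-0.068,0.025,0,0,0, 0.3,0.026,-0.071,0.026,0,0,0, 0.3,0.026,-0.071,0.026,0,0,0, 0.3,0.026,-0.071,0.026,0,0,0, 0.3,0.026,-0.071,0.026,0,0,0]'
python3 - <<'E'
from h import *
st(); plan(*W(0,-62),.08,84.4); shot("wrist","w10"); shot("side","s9")
im,d,T=load("s9"); cv2.imwrite("pics/s9c.png",cv2.resize(im[180:350,260:460],None,fx=3.5,fy=3.5))
E
```

```text
t: 21.1
tool_pos: [0.5609, -0.1159, 0.1421]
tool_rot: [0.077, 1.572, -0.075]
contact_force: [0.1, -0.3, -0.8]
opening: 0.0351
t 21.1 tcp [ 0.5609 -0.1159  0.1421] psi 84.46 down [-0.002  0.001 -1.   ] F [ 0.1 -0.3 -0.8] open 0.0351 q [-0.33  0.    1.82  0.    1.32 -1.81]
shift [ 0.0621 -0.0031 -0.0005] turn [ 0.06 -0.15 -0.05]  dist mm 62
```

View pics/w10.png

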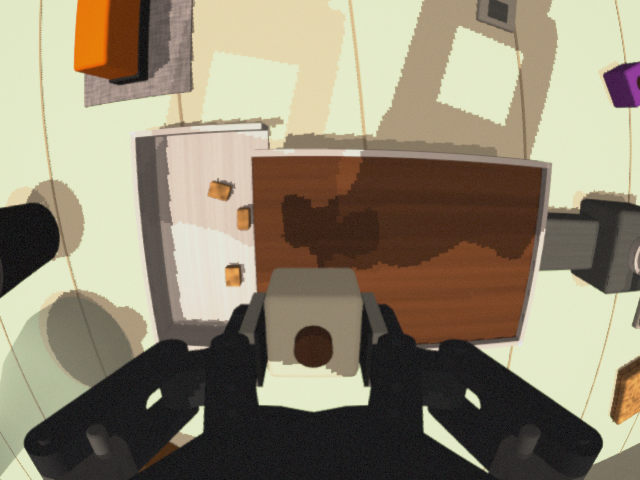

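View pics/s9c.png

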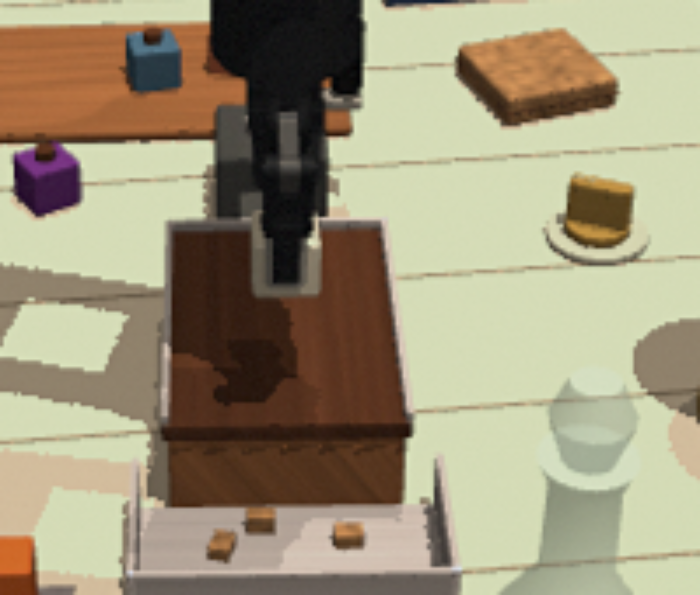

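```bash
python3 -m handwheel '[0.3,0.02,-0.003,0,0,0,0, 0.3,0.04,-0.003,0,0,0,0, 0.3,0.055,-0.003,0,0,0,0, 0.3,0.064,-0.003,0,0,0,0, 0.3,0.064,-0.003,0,0,0,0, 0.3,0.064,-0.003,0,0,0,0]'
python3 -m handwheel '[0.3,0.002,0,0,0,0,0, 0.3,0.004,0,0,0,0,0, 0.3,0.005,0,0,0,0,0, 0.3,0.005,0,0,0,0,0]'
python3 - <<'E'
from h import *
st()
E
```

```text
t: 21.7
tool_pos: [0.5616, -0.1194, 0.0797]
tool_rot: [0.076, 1.569, -0.076]
contact_force: [0.2, 0.5, -1.9]
opening: 0.0354
t: 22.03
tool_pos: [0.5617, -0.1198, 0.0747]
tool_rot: [0.076, 1.569, -0.076]
contact_force: [-0.1, -0.8, -1.0]
opening: 0.0354
t 22.03 tcp [ 0.5617 -0.1198  0.0747] psi 84.43 down [ 0.001 -0.    -1.   ] F [-0.1 -0.8 -1. ] open 0.0354 q [-0.34  0.08  1.86  0.    1.2  -1.81]
```

```bash
python3 -m handwheel '[0.3,0.001,0,0,0,0,0, 0.3,0.002,0,0,0,0,0, 0.3,0.0025,0,0,0,0,0, 0.3,0.0025,0,0,0,0,0]'
```

```text
t: 22.37
tool_pos: [0.5619, -0.1198, 0.0743]
tool_rot: [0.076, 1.57, -0.076]
contact_force: [-5.5, 1.0, 10.2]
opening: 0.035
```

```bash
python3 -m handwheel '[0.41,-0.001,0,0,0,0,0, 0.5,-0.002,0,0,0,0,0, 0.6,-0.002,0,0,0,0,0, 0.65,-0.002,0,0,0,0,0, 0.65,-0.015,0,0,0,0,0, 0.65,-0.04,0,0,0,0,0, 0.8,-0.075,0,0,0,0,0, 1,-0.11,0,0,0,0,0, 1,-0.12,0,0,0,0,0, 1,-0.12,0,0,0,0,0]'
python3 - <<'E'
from h import *
st(); im,d,T=shot("top","t3"); shot("wrist","w11"); cellars("t3","top"); cellars("t3","top",.098);cellars("w11","wrist",.098)
plan(.522,.332,.195,97.3)
E
```

```text
t: 23.2
tool_pos: [0.5641, -0.1206, 0.1977]
tool_rot: [0.074, 1.56, -0.078]
contact_force: [0.7, -0.4, -0.6]
opening: 0.0855
t 23.2 tcp [ 0.5641 -0.1206  0.1977] psi 84.43 down [ 0.009 -0.003 -1.   ] F [ 0.7 -0.4 -0.6] open 0.0855 q [-0.34 -0.04  1.77 -0.    1.41 -1.81]
top blue 245 [149. 246.] (array([521.3, 330.5]), array([35.4, 35.4]), 7.2)
top terra 268 [142. 216.] (array([584.6, 346.4]), array([36.1, 34.3]), 68.7)
top white 261 [371. 220.] (array([ 559.9, -120.4]), array([33.2, 35.5]), 88.3)
wrist white 1807 [313. 247.] (array([ 561.8, -119.2]), array([34.2, 36.3]), 84.4)
shift [-0.0033  0.4457 -0.0829] turn [-1.287e+01  1.000e-02  0.000e+00]  dist mm 453
```

View pics/w11.png

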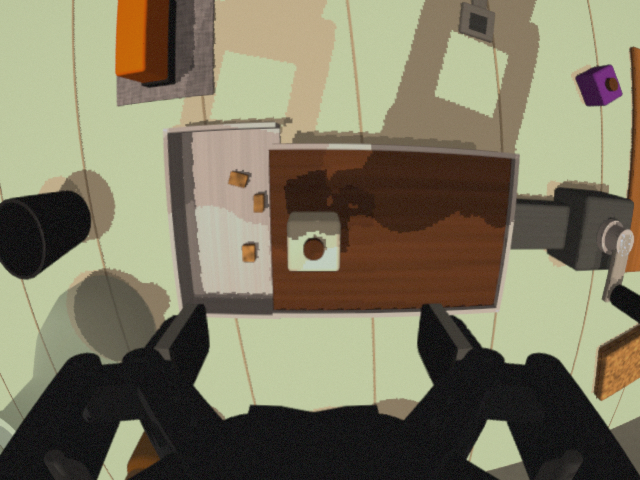

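The white cellar stands on the plate at (313,243), inside the edges. Blue is next.

```bash
python3 -m handwheel '[1,-0.005,0.015,-0.003,-1,0,0, 1,-0.005,0.045,-0.008,-2,0,0, 1,-0.005,0.083,-0.015,-3,0,0, 1,-0.005,0.12,-0.022,-4,0,0, 1,-0.005,0.16,-0.03,-6,0,0, 1,-0.005,0.2,-0.037,-7,0,0, 1,-0.005,0.24,-0.045,-8,0,0, 1,-0.005,0.28,-0.052,-9,0,0, 1,-0.005,0.32,-0.06,-10,0,0, 1,-0.005,0.36,-0.067,-11,0,0, 1,-0.005,0.4,-0.075,-12,0,0, 1,-0.005,0.43,-0.08,-13,0,0]'
python3 -m handwheel '[1,0,0.015,-0.002,0,0,0, 1,0,0.015,-0.002,0,0,0, 1,0,0.015,-0.002,0,0,0, 1,0,0.015,-0.002,0,0,0]'
python3 - <<'E'
from h import *
st(); shot("wrist","w12"); cellars("w12","wrist"); plan(.522,.332,.018,97.3)
E
```

```text
t: 24.3
tool_pos: [0.5207, 0.3191, 0.1942]
tool_rot: [-0.105, 1.573, 0.104]
contact_force: [-0.3, -0.6, -0.6]
opening: 0.0854
t: 24.63
tool_pos: [0.5192, 0.3295, 0.1957]
tool_rot: [-0.102, 1.57, 0.1]
contact_force: [-0.5, -0.1, 0.2]
opening: 0.0852
t 24.63 tcp [0.5192 0.3295 0.1957] psi 97.39 down [-0.002 -0.002 -1.   ] F [-0.5 -0.1  0.2] open 0.0852 q [ 0.44  0.05  1.67 -0.    1.42 -1.25]
wrist blue 1397 [318. 232.] (array([523.8, 335.3]), array([34.7, 33.6]), 6.8)
shift [0.178  0.0026 0.003 ] turn [ 0.05 -0.07  0.05]  dist mm 178
```

View pics/w12.png

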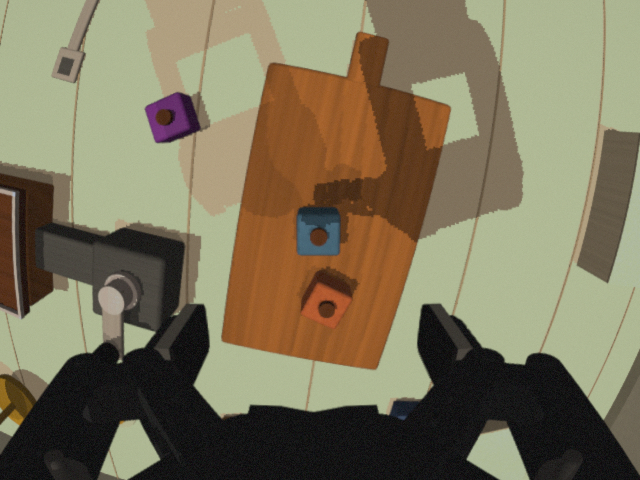

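```bash
python3 -m handwheel '[1,0.02,0.002,0.002,0,0,0, 1,0.05,0.004,0.004,0,0,0, 1,0.08,0.004,0.004,0,0,0, 1,0.11,0.004,0.004,0,0,0, 1,0.14,0.004,0.004,0,0,0, 1,0.16,0.004,0.004,0,0,0, 1,0.173,0.004,0.004,0,0,0, 1,0.178,0.004,0.004,0,0,0, 1,0.178,0.004,0.004,0,0,0]'
python3 - <<'E'
from h import *
st(); shot("wrist","w13")
E
```

```text
t: 25.43
tool_pos: [0.5228, 0.334, 0.0179]
tool_rot: [-0.101, 1.57, 0.1]
contact_force: [0.0, 0.4, 0.6]
opening: 0.0854
t 25.43 tcp [0.5228 0.334  0.0179] psi 97.36 down [-0.002 -0.001 -1.   ] F [0.  0.4 0.6] open 0.0854 q [ 0.45  0.26  1.76 -0.    1.12 -1.25]
```

View pics/w13.png

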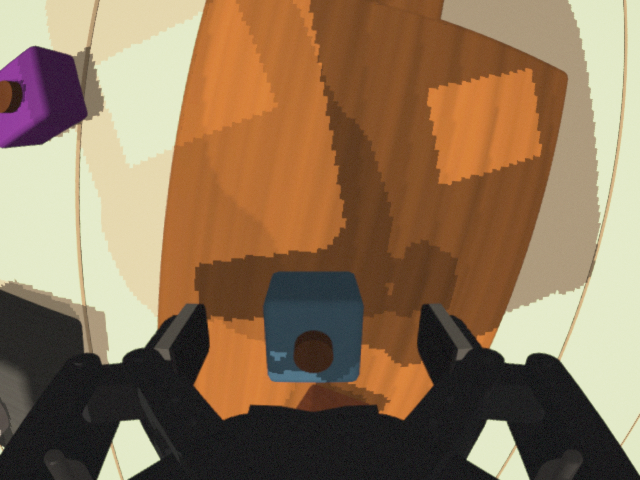

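The blue cellar is centred between the pads.

```bash
python3 -m handwheel '[0.5,0,0,0,0,0,0, 0.35,0,0,0,0,0,0, 0.3,0,0,0,0,0,0, 0.3,0,0,0,0,0,0, 0.3,0,0,0,0,0,0, 0.3,-0.02,0,0,0,0,0, 0.3,-0.05,0,0,0,0,0, 0.3,-0.09,0,0,0,0,0, 0.3,-0.13,0,0,0,0,0, 0.3,-0.165,0,0,0,0,0, 0.3,-0.165,0,0,0,0,0, 0.3,-0.165,0,0,0,0,0]' 35
python3 - <<'E'
from h import *
st(); print(W(0,-1)); plan(*W(0,-1),.18,84.4)
E
```

```text
t: 26.48
tool_pos: [0.5246, 0.336, 0.1876]
tool_rot: [-0.1, 1.562, 0.104]
contact_force: [-0.2, -0.4, -2.0]
opening: 0.0351
t 26.48 tcp [0.5246 0.336  0.1876] psi 97.44 down [ 0.006  0.003 -1.   ] F [-0.2 -0.4 -2. ] open 0.0351 q [ 0.45  0.07  1.66  0.    1.4  -1.25]
[ 0.56590242 -0.05819523]
shift [ 0.0067 -0.3963 -0.0102] turn [13.04  0.34 -0.16]  dist mm 396
```

```bash
python3 -m handwheel '[0.3,0,-0.015,0,1,0,0, 0.3,0,-0.045,-0.001,2,0,0, 0.3,0,-0.08,-0.002,4,0,0, 0.3,0,-0.115,-0.003,6,0,0, 0.3,0,-0.15,-0.004,8,0,0, 0.3,0,-0.185,-0.005,9,0,0, 0.3,0,-0.22,-0.006,10,0,0, 0.3,0,-0.255,-0.007,11,0,0, 0.3,0,-0.29,-0.008,12,0,0, 0.3,0,-0.325,-0.009,13,0,0, 0.3,0,-0.36,-0.01,13,0,0, 0.3,0,-0.39,-0.01,13,0,0]'
python3 -m handwheel '[0.3,0,-0.006,0,0,0,0, 0.3,0,-0.006,0,0,0,0, 0.3,0,-0.006,0,0,0,0]'
python3 - <<'E'
from h import *
st(); plan(*W(0,-1),.079,84.4)
E
```

```text
t: 27.48
tool_pos: [0.5614, -0.0555, 0.1806]
tool_rot: [0.078, 1.575, -0.078]
contact_force: [0.2, 0.0, -0.6]
opening: 0.0354
t: 27.73
tool_pos: [0.5616, -0.0588, 0.1816]
tool_rot: [0.078, 1.573, -0.076]
contact_force: [-0.4, 0.5, -2.0]
opening: 0.0355
t 27.73 tcp [ 0.5616 -0.0588  0.1816] psi 84.36 down [-0.004  0.001 -1.   ] F [-0.4  0.5 -2. ] open 0.0355 q [-0.24 -0.05  1.8   0.    1.4  -1.71]
shift [0.1026 0.0009 0.0046] turn [-0.04 -0.22 -0.06]  dist mm 103
```

```bash
python3 -m handwheel '[0.3,0.02,0.001,0.004,0,0,0, 0.3,0.05,0.001,0.004,0,0,0, 0.3,0.075,0.001,0.004,0,0,0, 0.3,0.094,0.001,0.004,0,0,0, 0.3,0.102,0.001,0.004,0,0,0, 0.3,0.104,0.001,0.004,0,0,0, 0.3,0.104,0.001,0.004,0,0,0]'
python3 -m handwheel '[0.3,0.001,0,0,0,0,0, 0.3,0.0025,0,0,0,0,0, 0.3,0.004,0,0,0,0,0, 0.3,0.004,0,0,0,0,0]'
python3 - <<'E'
from h import *
st()
E
```

```text
t: 28.32
tool_pos: [0.5668, -0.0573, 0.0794]
tool_rot: [0.076, 1.571, -0.075]
contact_force: [-0.1, -0.4, -1.3]
opening: 0.0353
t: 28.65
tool_pos: [0.5676, -0.0584, 0.0765]
tool_rot: [0.076, 1.568, -0.077]
contact_force: [-0.5, 0.6, -1.7]
opening: 0.0355
t 28.65 tcp [ 0.5676 -0.0584  0.0765] psi 84.43 down [ 0.001 -0.    -1.   ] F [-0.5  0.6 -1.7] open 0.0355 q [-0.23  0.07  1.87 -0.    1.2  -1.71]
```

```bash
python3 -m handwheel '[0.3,0.0015,0,0,0,0,0, 0.3,0.0025,0,0,0,0,0, 0.3,0.003,0,0,0,0,0, 0.3,0.003,0,0,0,0,0]'
```

```text
t: 28.98
tool_pos: [0.5675, -0.0584, 0.074]
tool_rot: [0.076, 1.569, -0.077]
contact_force: [-2.2, -0.0, 3.5]
opening: 0.0356
```

```bash
python3 -m handwheel '[0.42,0,0,0,0,0,0, 0.47,0,0,0,0,0,0, 0.52,0,0,0,0,0,0, 0.52,0,0,0,0,0,0, 0.52,0,0,0,0,0,0, 0.52,-0.015,0,0,0,0,0, 0.52,-0.04,0,0,0,0,0, 0.7,-0.075,0,0,0,0,0, 1,-0.11,0,0,0,0,0, 1,-0.12,0,0,0,0,0, 1,-0.12,0,0,0,0,0]'
python3 - <<'E'
from h import *
st(); im,d,T=shot("top","t4"); shot("wrist","w14"); cellars("t4","top"); cellars("t4","top",.098);cellars("w14","wrist",.098)
plan(.585,.347,.195,69.8)
E
```

```text
t: 29.9
tool_pos: [0.5696, -0.0588, 0.1976]
tool_rot: [0.075, 1.561, -0.077]
contact_force: [1.2, 0.0, 0.1]
opening: 0.0855
t 29.9 tcp [ 0.5696 -0.0588  0.1976] psi 84.43 down [ 0.008 -0.002 -1.   ] F [1.2 0.  0.1] open 0.0855 q [-0.23 -0.05  1.78 -0.    1.41 -1.71]
top terra 277 [142. 216.] (array([585. , 345.5]), array([36. , 34.5]), 71.9)
top white 103 [366. 219.] (array([ 561.6, -111.2]), array([14.5, 31.7]), 81.6)
top blue 189 [340. 220.] (array([562.9, -58.9]), array([34.6, 29.6]), 78.8)
wrist white 2031 [225. 245.] (array([ 562.4, -118. ]), array([36. , 36.5]), 83.7)
wrist blue 2211 [313. 243.] (array([566.9, -57.5]), array([34.8, 35.6]), 84.4)
shift [-0.0029  0.405  -0.0212] turn [14.63 -0.03 -0.  ]  dist mm 406
```

View pics/w14.png

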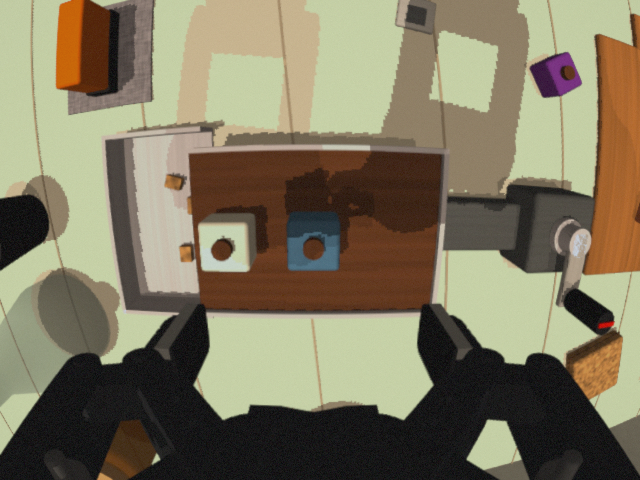

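Blue stands at (313,243) and white at (225,245), both still upright on the plate. Now terracotta.

```bash
python3 -m handwheel '[1,-0.01,0.015,-0.001,1,0,0, 1,-0.02,0.045,-0.002,2,0,0, 1,-0.02,0.083,-0.004,3,0,0, 1,-0.02,0.12,-0.006,4,0,0, 1,-0.02,0.16,-0.008,6,0,0, 1,-0.02,0.2,-0.01,8,0,0, 1,-0.02,0.24,-0.012,10,0,0, 1,-0.02,0.28,-0.014,12,0,0, 1,-0.02,0.32,-0.017,13,0,0, 1,-0.02,0.36,-0.019,14,0,0, 1,-0.01,0.39,-0.02,14.5,0,0, 1,0,0.4,-0.02,14.5,0,0]'
python3 -m handwheel '[1,0,0.005,0,0,0,0, 1,0,0.005,0,0,0,0, 1,0,0.005,0,0,0,0]'
python3 - <<'E'
from h import *
st(); shot("wrist","w15"); cellars("w15","wrist"); plan(.585,.347,.018,69.8)
E
```

```text
t: 31.0
tool_pos: [0.5843, 0.3455, 0.1894]
tool_rot: [0.272, 1.557, -0.273]
contact_force: [-0.2, 0.4, -0.5]
opening: 0.0851
t: 31.25
tool_pos: [0.5875, 0.3451, 0.1913]
tool_rot: [0.274, 1.555, -0.277]
contact_force: [-0.3, -0.3, 0.2]
opening: 0.0856
t 31.25 tcp [0.5875 0.3451 0.1913] psi 69.89 down [-0.002 -0.002 -1.   ] F [-0.3 -0.3  0.2] open 0.0856 q [ 0.42  0.21  1.51 -0.    1.43 -0.8 ]
shift [ 0.1743  0.0011 -0.0033] turn [ 0.05 -0.03  0.06]  dist mm 174
```

View pics/w15.png

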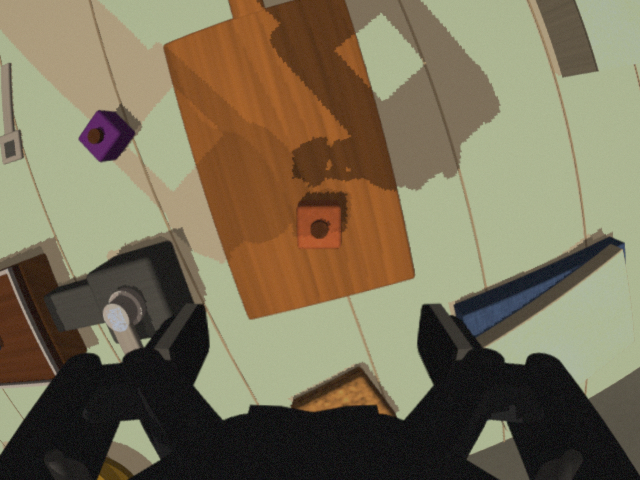

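Run:
```python
from h import *
im,d,T=load("w15"); print(onz("wrist",[[319,227]],.044,T)); plan(.5855,.348,.018,69.8)
```

```text
[[0.5877859  0.35097695 0.044     ]]
shift [ 0.1743  0.0022 -0.0032] turn [ 0.05 -0.03  0.06]  dist mm 174
```

```bash
python3 -m handwheel '[1,0.02,0.002,-0.002,0,0,0, 1,0.05,0.003,-0.002,0,0,0, 1,0.08,0.003,-0.002,0,0,0, 1,0.11,0.003,-0.002,0,0,0, 1,0.14,0.003,-0.002,0,0,0, 1,0.16,0.003,-0.002,0,0,0, 1,0.17,0.003,-0.002,0,0,0, 1,0.174,0.003,-0.002,0,0,0, 1,0.174,0.003,-0.002,0,0,0]'
python3 - <<'E'
from h import *
st(); shot("wrist","w16")
E
```

```text
t: 32.05
tool_pos: [0.5872, 0.3491, 0.0189]
tool_rot: [0.276, 1.553, -0.276]
contact_force: [0.9, -0.2, -0.8]
opening: 0.0854
t 32.05 tcp [0.5872 0.3491 0.0189] psi 69.87 down [-0. -0. -1.] F [ 0.9 -0.2 -0.8] open 0.0854 q [ 0.43  0.39  1.6  -0.    1.15 -0.79]
```

View pics/w16.png

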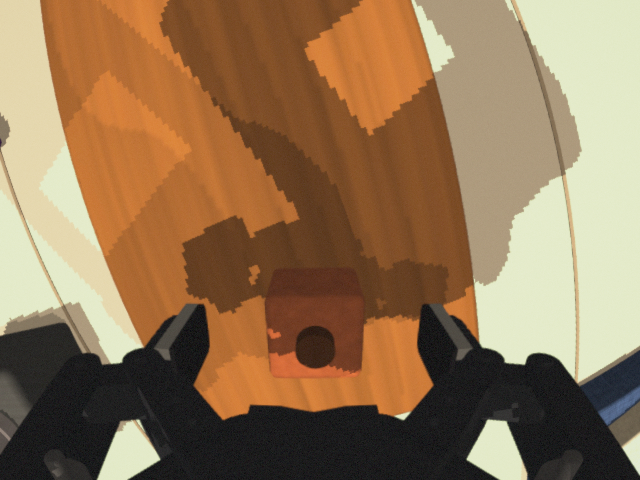

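The terracotta cellar is centred between the pads. Gripping and lifting.

```bash
python3 -m handwheel '[0.5,0,0,0,0,0,0, 0.35,0,0,0,0,0,0, 0.3,0,0,0,0,0,0, 0.3,0,0,0,0,0,0, 0.3,0,0,0,0,0,0, 0.3,-0.02,0,0,0,0,0, 0.3,-0.05,0,0,0,0,0, 0.3,-0.09,0,0,0,0,0, 0.3,-0.13,0,0,0,0,0, 0.3,-0.165,0,0,0,0,0, 0.3,-0.18,0,0,0,0,0, 0.3,-0.18,0,0,0,0,0]' 35
python3 - <<'E'
from h import *
st(); print(W(0,59)); plan(*W(0,59),.20,84.4)
E
```

```text
t: 33.1
tool_pos: [0.5892, 0.3512, 0.2046]
tool_rot: [0.279, 1.546, -0.27]
contact_force: [0.4, 0.4, -1.7]
opening: 0.0354
t 33.1 tcp [0.5892 0.3512 0.2046] psi 69.95 down [ 0.009  0.004 -1.   ] F [ 0.4  0.4 -1.7] open 0.0354 q [ 0.43  0.2   1.49  0.    1.44 -0.79]
[0.57175739 0.00151842]
shift [ 0.0031 -0.3345  0.1035] turn [-14.46   0.43  -0.33]  dist mm 350
```

```bash
python3 -m handwheel '[0.3,0,-0.015,0.004,-1,0,0, 0.3,0,-0.045,0.013,-2,0,0, 0.3,0,-0.08,0.025,-4,0,0, 0.3,0,-0.115,0.036,-6,0,0, 0.3,0,-0.15,0.046,-8,0,0, 0.3,0,-0.185,0.057,-10,0,0, 0.3,0,-0.22,0.068,-12,0,0, 0.3,0,-0.255,0.079,-13,0,0, 0.3,0,-0.29,0.09,-14,0,0, 0.3,0,-0.32,0.099,-14.5,0,0, 0.3,0,-0.334,0.103,-14.5,0,0, 0.3,0,-0.334,0.103,-14.5,0,0]'
python3 -m handwheel '[0.3,0,0,0,0,0,0, 0.3,0,0,0,0,0,0]'
python3 - <<'E'
from h import *
st(); plan(*W(0,59),.079,84.4)
E
```

```text
t: 34.1
tool_pos: [0.567, -0.0019, 0.1947]
tool_rot: [0.079, 1.575, -0.08]
contact_force: [0.7, -0.4, -2.1]
opening: 0.0354
t: 34.27
tool_pos: [0.568, 0.0017, 0.1964]
tool_rot: [0.077, 1.573, -0.075]
contact_force: [0.8, 0.6, -1.3]
opening: 0.0353
t 34.27 tcp [0.568  0.0017 0.1964] psi 84.45 down [-0.004  0.001 -1.   ] F [ 0.8  0.6 -1.3] open 0.0353 q [-0.13 -0.06  1.78  0.    1.42 -1.6 ]
shift [1.174e-01 1.000e-04 4.200e-03] turn [ 0.05 -0.21 -0.04]  dist mm 117
```

```bash
python3 -m handwheel '[0.3,0.02,0,0.004,0,0,0, 0.3,0.05,0,0.004,0,0,0, 0.3,0.08,0,0.004,0,0,0, 0.3,0.105,0,0.004,0,0,0, 0.3,0.116,0,0.004,0,0,0, 0.3,0.12,0,0.004,0,0,0, 0.3,0.12,0,0.004,0,0,0, 0.3,0.12,0,0.004,0,0,0]'
python3 -m handwheel '[0.3,0.001,0,0,0,0,0, 0.3,0.002,0,0,0,0,0, 0.3,0.003,0,0,0,0,0, 0.3,0.003,0,0,0,0,0]'
python3 - <<'E'
from h import *
st()
E
```

```text
t: 34.93
tool_pos: [0.5741, 0.001, 0.0802]
tool_rot: [0.076, 1.567, -0.076]
contact_force: [0.1, 0.5, -1.7]
opening: 0.0353
t: 35.27
tool_pos: [0.5734, 0.0005, 0.0765]
tool_rot: [0.076, 1.568, -0.076]
contact_force: [0.4, -0.6, -1.6]
opening: 0.0352
t 35.27 tcp [5.734e-01 5.000e-04 7.650e-02] psi 84.42 down [ 0.001 -0.    -1.   ] F [ 0.4 -0.6 -1.6] open 0.0352 q [-0.13  0.08  1.86  0.    1.2  -1.6 ]
```

```bash
python3 -m handwheel '[0.3,0.0015,0,0,0,0,0, 0.3,0.0025,0,0,0,0,0, 0.3,0.003,0,0,0,0,0, 0.3,0.003,0,0,0,0,0]'
```

```text
t: 35.6
tool_pos: [0.5733, 0.0004, 0.0739]
tool_rot: [0.076, 1.569, -0.076]
contact_force: [-2.7, 0.7, 6.4]
opening: 0.0354
```

```bash
python3 -m handwheel '[0.42,0,0,0,0,0,0, 0.47,0,0,0,0,0,0, 0.52,0,0,0,0,0,0, 0.52,0,0,0,0,0,0, 0.52,0,0,0,0,0,0, 0.52,-0.015,0,0,0,0,0, 0.52,-0.04,0,0,0,0,0, 0.7,-0.075,0,0,0,0,0, 1,-0.11,0,0,0,0,0, 1,-0.14,0,0,0,0,0, 1,-0.15,0,0,0,0,0, 1,-0.15,0,0,0,0,0]'
python3 - <<'E'
from h import *
st(); im,d,T=shot("top","t5"); shot("wrist","w17"); cellars("w17","wrist",.098)
E
```

```text
t: 36.6
tool_pos: [0.5751, 0.0003, 0.227]
tool_rot: [0.076, 1.562, -0.077]
contact_force: [-0.4, -1.1, -0.6]
opening: 0.0853
t 36.6 tcp [5.751e-01 3.000e-04 2.270e-01] psi 84.43 down [ 0.007 -0.001 -1.   ] F [-0.4 -1.1 -0.6] open 0.0853 q [-0.13 -0.07  1.74 -0.    1.46 -1.6 ]
wrist white 1456 [163. 236.] (array([ 562.1, -117.3]), array([37.4, 36.1]), 85.1)
wrist blue 1724 [237. 233.] (array([567.2, -56.4]), array([35.8, 35.5]), 84.3)
```

View pics/w17.png

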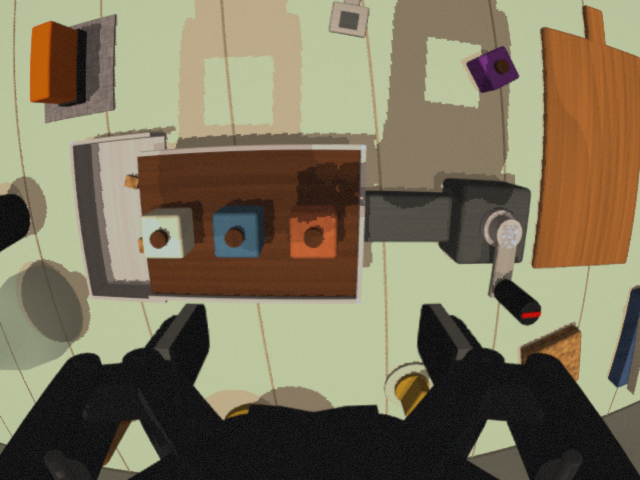

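View pics/t5.png

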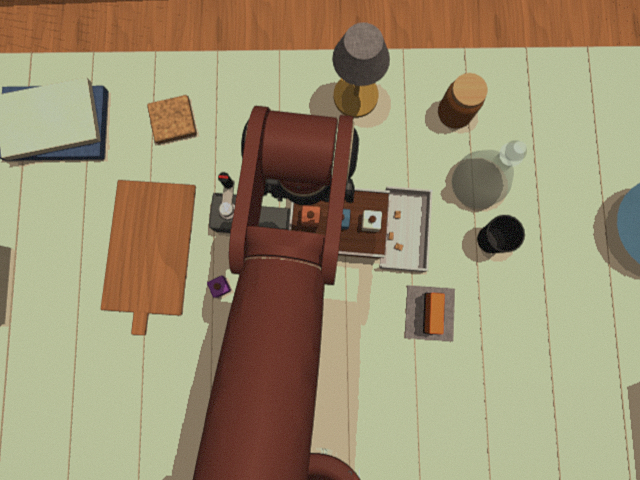

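All three cellars stand inside the plate's edges: white (163,236), blue (237,233) and terracotta (313,233) in w17. The scraper stays on its mat. Now locating the crank grip, whose black body with the red mark is at (530,315).

Run:
```python
from h import *
im,d,T=load("w17"); print(onz("wrist",[[529,314]],.14,T)); C=cloud("wrist",d,T); print(C[314,529],C[226,508])
im,d,_=load("t5"); C=cloud("top",d); print(onz("top",[[225,179]],.14),C[176:185,221:230,2].round(3)); print(W(0,225))
plan(.62,.17,.25,84.4)
```

```text
[[0.64132877 0.16326227 0.14      ]]
[0.63989547 0.1616444  0.14235783] [0.58436877 0.16751964 0.08659314]
[[0.63447162 0.15808635 0.14      ]] [[ 0.142  0.14   0.143  0.143  0.141  0.14   0.137  0.14   0.133]
 [ 0.142  0.141  0.14   0.138  0.143  0.14   0.141  0.137  0.136]
 [ 0.138  0.139  0.141  0.138  0.14   0.139  0.141  0.139  0.137]
 [ 0.14   0.137  0.138  0.139  0.136  0.139  0.137  0.137  0.131]
 [ 0.136  0.139  0.136  0.136  0.137  0.142  0.14   0.135  0.128]
 [ 0.139  0.143  0.141  0.14   0.143  0.142  0.138  0.134  0.128]
 [ 0.138  0.138  0.14   0.14   0.14   0.138  0.131  0.13   0.126]
 [ 0.129  0.134  0.134  0.135  0.132  0.132  0.127  0.126  0.122]
 [-0.002  0.125  0.126  0.124  0.127  0.126  0.123  0.123  0.116]]
[0.58795615 0.16672616]
shift [-0.0285  0.1732  0.0308] turn [ 0.03 -0.08 -0.  ]  dist mm 178
```

```bash
python3 -m handwheel '[1,-0.01,0.02,0.004,0,0,0, 1,-0.02,0.055,0.01,0,0,0, 1,-0.025,0.09,0.018,0,0,0, 1,-0.025,0.125,0.025,0,0,0, 1,-0.025,0.155,0.03,0,0,0, 0.7,-0.025,0.165,0.045,0,0,0, 0.5,-0.025,0.165,0.045,0,0,0, 0.5,-0.025,0.165,0.045,0,0,0, 0.5,-0.025,0.165,0.045,0,0,0, 0.5,-0.025,0.165,0.045,0,0,0]'
python3 - <<'E'
from h import *
st(); im,d,T=shot("wrist","w18"); C=cloud("wrist",d,T)
m=(abs(C[...,2]-.14)<.004)&(np.hypot(C[...,0]-.638,C[...,1]-.162)<.022); print(m.sum(),rectxy(C[m]),C[m].mean(0))
m=(abs(C[...,2]-.06)<.004)&(np.hypot(C[...,0]-.588,C[...,1]-.167)<.06); print(m.sum(),rectxy(C[m]))
plan(*W(50,225),.1,84.4)
E
```

```text
t: 37.53
tool_pos: [0.633, 0.1594, 0.2464]
tool_rot: [0.077, 1.572, -0.078]
contact_force: [-0.2, 0.1, -0.8]
opening: 0.0427
t 37.53 tcp [0.633  0.1594 0.2464] psi 84.36 down [-0.002 -0.001 -1.   ] F [-0.2  0.1 -0.8] open 0.0427 q [ 0.13  0.11  1.53 -0.    1.51 -1.34]
711 (array([640.7, 164.5]), array([21.2, 21.1]), 57.4) [0.64009911 0.16446661 0.14044108]
5023 (array([590.8, 169.5]), array([74.9, 74.1]), 84.3)
shift [0.147  0.003  0.0045] turn [-0.05 -0.08  0.03]  dist mm 147
```

View pics/w18.png

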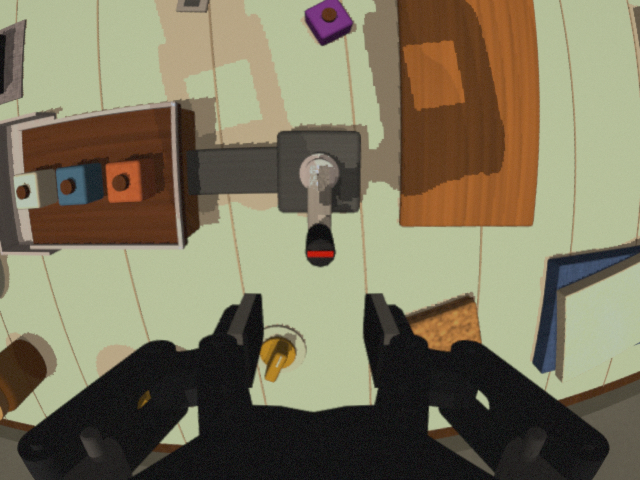

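```bash
python3 -m handwheel '[0.5,0.02,0.001,0.002,0,0,0, 0.5,0.045,0.003,0.005,0,0,0, 0.5,0.07,0.0035,0.005,0,0,0, 0.5,0.087,0.0035,0.005,0,0,0, 0.5,0.092,0.0035,0.005,0,0,0, 0.5,0.092,0.0035,0.005,0,0,0, 0.5,0.092,0.0035,0.005,0,0,0]'
python3 - <<'E'
from h import *
st(); im,d,T=shot("wrist","w19"); C=cloud("wrist",d,T)
m=(abs(C[...,2]-.14)<.004)&(np.hypot(C[...,0]-.638,C[...,1]-.162)<.022); print(m.sum(),rectxy(C[m]),C[m].mean(0))
m=(abs(C[...,2]-.06)<.004)&(np.hypot(C[...,0]-.588,C[...,1]-.167)<.06); print(m.sum(),rectxy(C[m]))
plan(*W(50,225),.1,84.4)
E
```

```text
t: 38.17
tool_pos: [0.6394, 0.163, 0.1568]
tool_rot: [0.077, 1.568, -0.077]
contact_force: [0.2, -0.7, -0.2]
opening: 0.0426
t 38.17 tcp [0.6394 0.163  0.1568] psi 84.4 down [ 0.001  0.    -1.   ] F [ 0.2 -0.7 -0.2] open 0.0426 q [ 0.14  0.19  1.59 -0.    1.36 -1.34]
1559 (array([640.5, 164.2]), array([21.3, 21.3]), 5.7) [0.63956361 0.16442264 0.140338  ]
9173 (array([590.9, 169.3]), array([74.8, 74.4]), 84.4)
shift [ 0.0578 -0.0016 -0.0023] turn [ 0.    0.16 -0.04]  dist mm 58
```

View pics/w19.png

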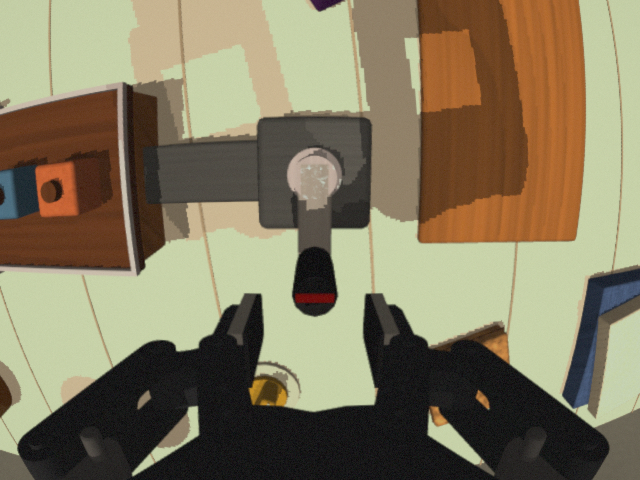

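The grip (315,297) lies midway between the pads. Descending and pinching.

```bash
python3 -m handwheel '[0.5,0.02,0.001,0.0005,0,0,0, 0.5,0.04,0.001,0.0005,0,0,0, 0.5,0.052,0.001,0.0005,0,0,0, 0.5,0.057,0.001,0.0005,0,0,0, 0.5,0.057,0.001,0.0005,0,0,0, 0.5,0.057,0.001,0.0005,0,0,0]'
python3 - <<'E'
from h import *
st(); shot("wrist","w20")
E
```

```text
t: 38.72
tool_pos: [0.6403, 0.1644, 0.0999]
tool_rot: [0.077, 1.568, -0.076]
contact_force: [0.4, 0.0, -0.2]
opening: 0.0431
t 38.72 tcp [0.6403 0.1644 0.0999] psi 84.43 down [ 0.001  0.    -1.   ] F [ 0.4  0.  -0.2] open 0.0431 q [ 0.14  0.24  1.63  0.    1.27 -1.33]
```

View pics/w20.png

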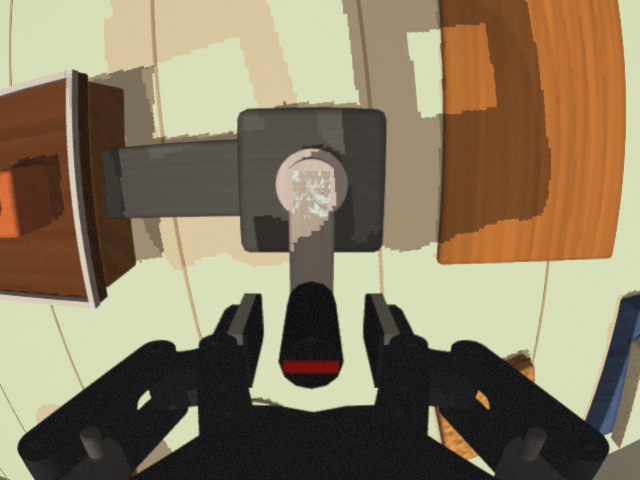

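```bash
python3 -m handwheel '[0.3,0,0,0,0,0,0, 0.2,0,0,0,0,0,0, 0.15,0,0,0,0,0,0, 0.15,0,0,0,0,0,0, 0.15,0,0,0,0,0,0]' 60
python3 - <<'E'
from h import *
st()
p,R=tool()
# axis assumed 50 mm from grip towards -x riser; table of tool-axis shifts, 10deg steps over a turn, clockwise
for k in range(0,37):
    a=np.radians(10*k); # riser frame: grip at 50(cos,-sin)
    s=np.array([50*np.cos(a)-50,-50*np.sin(a)]) # riser x,y ; tool y=riser y, tool z=riser x
    print(10*k,"y %.1f z %.1f"%(s[1],s[0]),end=" | ")
print(R.T@np.r_[W(1000,0)-W(0,0),0],R.T@np.r_[W(0,1000)-W(0,0),0])
E
```

```text
t: 39.18
tool_pos: [0.6406, 0.1637, 0.1006]
tool_rot: [0.076, 1.567, -0.077]
contact_force: [-1.6, -3.4, 6.0]
opening: 0.0206
t 39.18 tcp [0.6406 0.1637 0.1006] psi 84.42 down [ 0.002 -0.001 -1.   ] F [-1.6 -3.4  6. ] open 0.0206 q [ 0.14  0.24  1.63 -0.    1.27 -1.33]
0 y -0.0 z 0.0 | 10 y -8.7 z -0.8 | 20 y -17.1 z -3.0 | 30 y -25.0 z -6.7 | 40 y -32.1 z -11.7 | 50 y -38.3 z -17.9 | 60 y -43.3 z -25.0 | 70 y -47.0 z -32.9 | 80 y -49.2 z -41.3 | 90 y -50.0 z -50.0 | 100 y -49.2 z -58.7 | 110 y -47.0 z -67.1 | 120 y -43.3 z -75.0 | 130 y -38.3 z -82.1 | 140 y -32.1 z -88.3 | 150 y -25.0 z -93.3 | 160 y -17.1 z -97.0 | 170 y -8.7 z -99.2 | 180 y -0.0 z -100.0 | 190 y 8.7 z -99.2 | 200 y 17.1 z -97.0 | 210 y 25.0 z -93.3 | 220 y 32.1 z -88.3 | 230 y 38.3 z -82.1 | 240 y 43.3 z -75.0 | 250 y 47.0 z -67.1 | 260 y 49.2 z -58.7 | 270 y 50.0 z -50.0 | 280 y 49.2 z -41.3 | 290 y 47.0 z -32.9 | 300 y 43.3 z -25.0 | 310 y 38.3 z -17.9 | 320 y 32.1 z -11.7 | 330 y 25.0 z -6.7 | 340 y 17.1 z -3.0 | 350 y 8.7 z -0.8 | 360 y 0.0 z 0.0 | [ 2.07455652e-03 -3.94849988e-04  9.99997770e-01] [-9.36157670e-04  9.99999483e-01  3.96792781e-04]
```

```bash
python3 -m handwheel '[0.15,0,-0.0044,-0.0002,0,0,0, 0.15,0,-0.0087,-0.0008,0,0,0, 0.15,0,-0.0171,-0.003,0,0,0, 0.15,0,-0.025,-0.0067,0,0,0, 0.15,0,-0.0321,-0.0117,0,0,0, 0.15,0,-0.0383,-0.0179,0,0,0, 0.15,0,-0.0433,-0.025,0,0,0]'
python3 - <<'E'
from h import *
st(); shot("wrist","w21")
E
```

```text
t: 39.77
tool_pos: [0.6123, 0.1233, 0.1006]
tool_rot: [0.077, 1.564, -0.076]
contact_force: [2.8, 3.2, 6.7]
opening: 0.021
t 39.77 tcp [0.6123 0.1233 0.1006] psi 84.4 down [ 0.005  0.001 -1.   ] F [2.8 3.2 6.7] open 0.021 q [ 0.08  0.16  1.72  0.    1.25 -1.39]
```

View pics/w21.png

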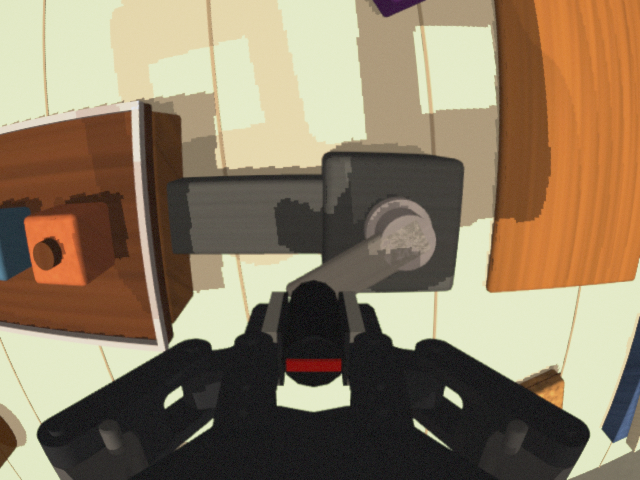

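The crank turns with the grip firmly held, at about 4 N. Continuing from 60° to 180°.

```bash
python3 -m handwheel '[0.15,0,-0.0037,-0.0079,0,0,0, 0.15,0,-0.0059,-0.0163,0,0,0, 0.15,0,-0.0067,-0.025,0,0,0, 0.15,0,-0.0059,-0.0337,0,0,0, 0.15,0,-0.0037,-0.0421,0,0,0, 0.15,0,0,-0.05,0,0,0, 0.15,0,0.005,-0.0571,0,0,0, 0.15,0,0.0112,-0.0633,0,0,0, 0.15,0,0.0183,-0.0683,0,0,0, 0.15,0,0.0262,-0.072,0,0,0, 0.15,0,0.0346,-0.0742,0,0,0, 0.15,0,0.0433,-0.075,0,0,0]'
python3 - <<'E'
from h import *
st(); shot("wrist","w22"); shot("side","s10")
im,d,T=load("s10"); cv2.imwrite("pics/s10c.png",cv2.resize(im[140:350,230:460],None,fx=3,fy=2.8))
E
```

```text
t: 40.82
tool_pos: [0.5409, 0.1727, 0.1006]
tool_rot: [0.074, 1.567, -0.079]
contact_force: [1.6, -4.8, 7.0]
opening: 0.0205
t 40.82 tcp [0.5409 0.1727 0.1006] psi 84.41 down [ 0.002 -0.003 -1.   ] F [ 1.6 -4.8  7. ] open 0.0205 q [ 0.18  0.03  1.86 -0.    1.25 -1.29]
```

View pics/w22.png

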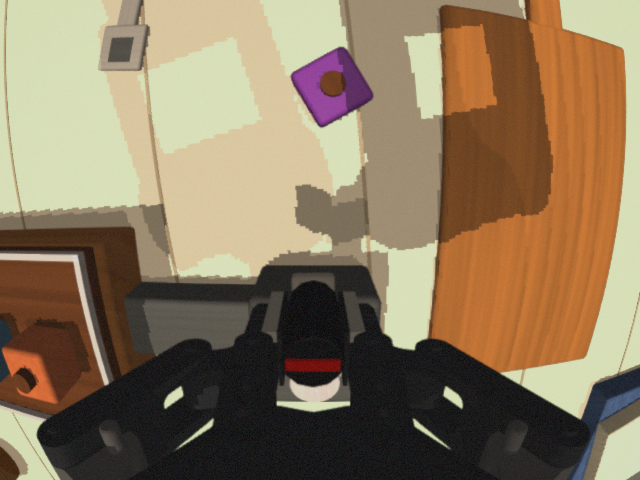

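View pics/s10c.png

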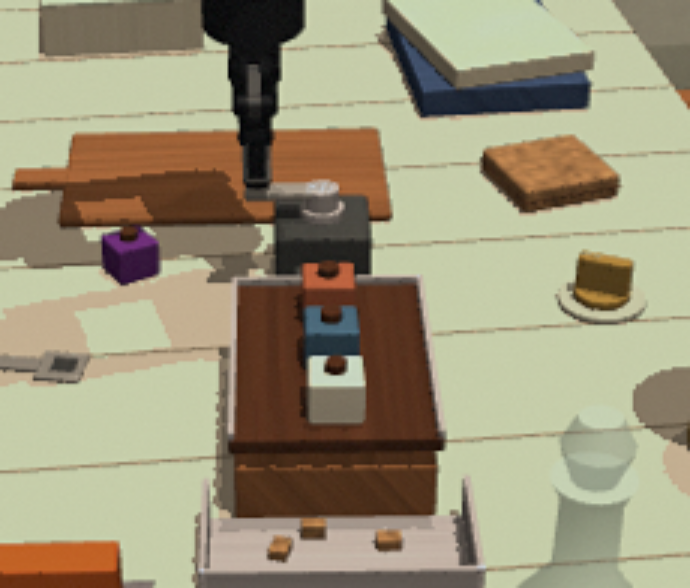

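The plate has begun rising, with the cellars upright. Continuing 180→300→420→540.

```bash
python3 -m handwheel '[0.15,0,0.0087,0.0008,0,0,0, 0.15,0,0.0171,0.003,0,0,0, 0.15,0,0.025,0.0067,0,0,0, 0.15,0,0.0321,0.0117,0,0,0, 0.15,0,0.0383,0.0179,0,0,0, 0.15,0,0.0433,0.025,0,0,0, 0.15,0,0.047,0.0329,0,0,0, 0.15,0,0.0492,0.0413,0,0,0, 0.15,0,0.05,0.05,0,0,0, 0.15,0,0.0492,0.0587,0,0,0, 0.15,0,0.047,0.0671,0,0,0, 0.15,0,0.0433,0.075,0,0,0]'
python3 -m handwheel '[0.15,0,-0.005,0.0071,0,0,0, 0.15,0,-0.0112,0.0133,0,0,0, 0.15,0,-0.0183,0.0183,0,0,0, 0.15,0,-0.0262,0.022,0,0,0, 0.15,0,-0.0346,0.0242,0,0,0, 0.15,0,-0.0433,0.025,0,0,0, 0.15,0,-0.052,0.0242,0,0,0, 0.15,0,-0.0604,0.022,0,0,0, 0.15,0,-0.0683,0.0183,0,0,0, 0.15,0,-0.0754,0.0133,0,0,0, 0.15,0,-0.0816,0.0071,0,0,0, 0.15,0,-0.0866,0,0,0,0]'
python3 - <<'E'
from h import *
st(); shot("wrist","w23"); shot("side","s11")
im,d,T=load("s11"); cv2.imwrite("pics/s11c.png",cv2.resize(im[140:350,230:460],None,fx=3,fy=2.8))
E
```

```text
t: 41.92
tool_pos: [0.619, 0.2098, 0.1005]
tool_rot: [0.076, 1.57, -0.076]
contact_force: [-5.3, 0.3, 11.3]
opening: 0.0207
t: 42.92
tool_pos: [0.6122, 0.1232, 0.1006]
tool_rot: [0.077, 1.564, -0.076]
contact_force: [3.2, 3.1, 5.7]
opening: 0.0208
t 42.92 tcp [0.6122 0.1232 0.1006] psi 84.41 down [ 0.005  0.001 -1.   ] F [3.2 3.1 5.7] open 0.0208 q [ 0.08  0.16  1.72  0.    1.25 -1.39]
```

View pics/w23.png

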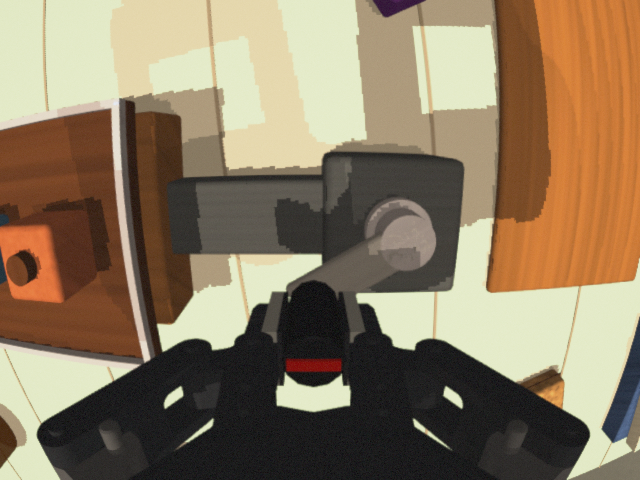

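View pics/s11c.png

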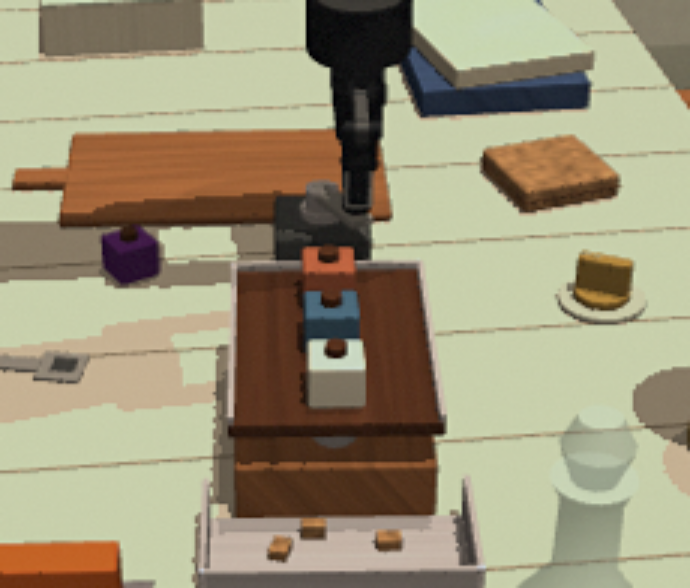

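One turn plus 60° done; plate up about 23 mm, cellars steady. Continuing 420→780.

```bash
python3 -m handwheel '[0.15,0,-0.0037,-0.0079,0,0,0, 0.15,0,-0.0059,-0.0163,0,0,0, 0.15,0,-0.0067,-0.025,0,0,0, 0.15,0,-0.0059,-0.0337,0,0,0, 0.15,0,-0.0037,-0.0421,0,0,0, 0.15,0,0,-0.05,0,0,0, 0.15,0,0.005,-0.0571,0,0,0, 0.15,0,0.0112,-0.0633,0,0,0, 0.15,0,0.0183,-0.0683,0,0,0, 0.15,0,0.0262,-0.072,0,0,0, 0.15,0,0.0346,-0.0742,0,0,0, 0.15,0,0.0433,-0.075,0,0,0]'
python3 -m handwheel '[0.15,0,0.0087,0.0008,0,0,0, 0.15,0,0.0171,0.003,0,0,0, 0.15,0,0.025,0.0067,0,0,0, 0.15,0,0.0321,0.0117,0,0,0, 0.15,0,0.0383,0.0179,0,0,0, 0.15,0,0.0433,0.025,0,0,0, 0.15,0,0.047,0.0329,0,0,0, 0.15,0,0.0492,0.0413,0,0,0, 0.15,0,0.05,0.05,0,0,0, 0.15,0,0.0492,0.0587,0,0,0, 0.15,0,0.047,0.0671,0,0,0, 0.15,0,0.0433,0.075,0,0,0]'
python3 -m handwheel '[0.15,0,-0.005,0.0071,0,0,0, 0.15,0,-0.0112,0.0133,0,0,0, 0.15,0,-0.0183,0.0183,0,0,0, 0.15,0,-0.0262,0.022,0,0,0, 0.15,0,-0.0346,0.0242,0,0,0, 0.15,0,-0.0433,0.025,0,0,0, 0.15,0,-0.052,0.0242,0,0,0, 0.15,0,-0.0604,0.022,0,0,0, 0.15,0,-0.0683,0.0183,0,0,0, 0.15,0,-0.0754,0.0133,0,0,0, 0.15,0,-0.0816,0.0071,0,0,0, 0.15,0,-0.0866,0,0,0,0]'
python3 - <<'E'
from h import *
st(); shot("wrist","w24"); shot("side","s12")
im,d,T=load("s12"); cv2.imwrite("pics/s12c.png",cv2.resize(im[140:350,230:460],None,fx=3,fy=2.8))
E
```

```text
t: 44.02
tool_pos: [0.5409, 0.1727, 0.1005]
tool_rot: [0.074, 1.567, -0.079]
contact_force: [1.5, -4.6, 7.7]
opening: 0.0204
t: 45.02
tool_pos: [0.6189, 0.2099, 0.1005]
tool_rot: [0.076, 1.57, -0.076]
contact_force: [-5.3, 0.1, 11.6]
opening: 0.0205
t: 46.02
tool_pos: [0.6121, 0.1232, 0.1006]
tool_rot: [0.077, 1.564, -0.076]
contact_force: [4.6, 2.3, 6.7]
opening: 0.0208
t 46.02 tcp [0.6121 0.1232 0.1006] psi 84.4 down [ 0.005  0.001 -1.   ] F [4.6 2.3 6.7] open 0.0208 q [ 0.08  0.16  1.72  0.    1.25 -1.39]
```

View pics/w24.png

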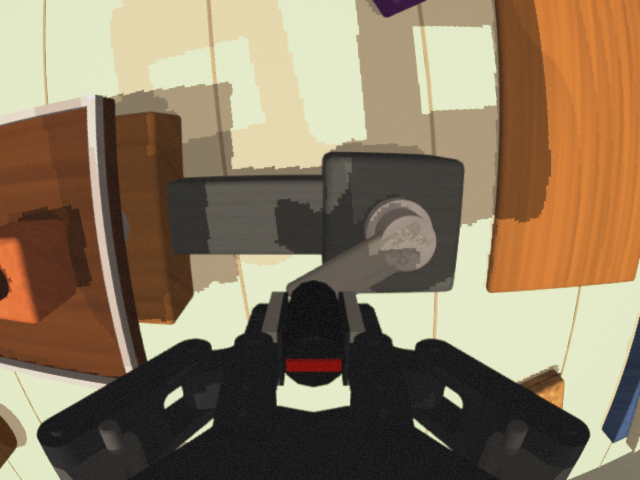

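View pics/s12c.png

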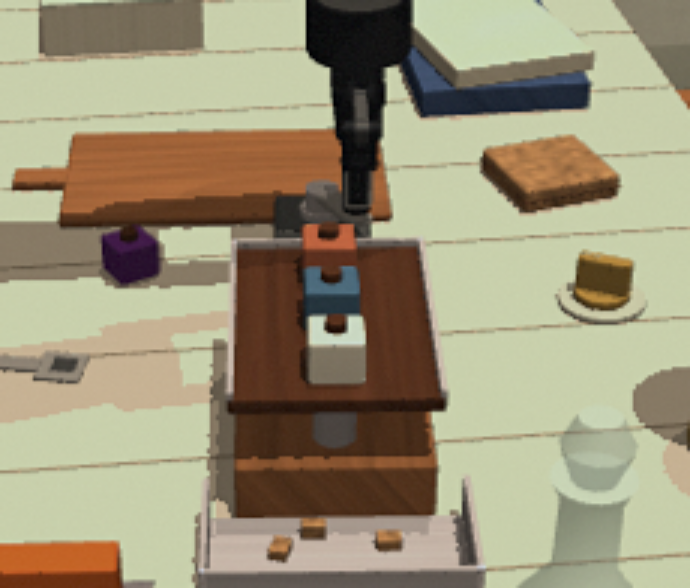

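```bash
python3 -m handwheel '[0.15,0,-0.0037,-0.0079,0,0,0, 0.15,0,-0.0059,-0.0163,0,0,0, 0.15,0,-0.0067,-0.025,0,0,0, 0.15,0,-0.0059,-0.0337,0,0,0, 0.15,0,-0.0037,-0.0421,0,0,0, 0.15,0,0,-0.05,0,0,0, 0.15,0,0.005,-0.0571,0,0,0, 0.15,0,0.0112,-0.0633,0,0,0, 0.15,0,0.0183,-0.0683,0,0,0, 0.15,0,0.0262,-0.072,0,0,0, 0.15,0,0.0346,-0.0742,0,0,0, 0.15,0,0.0433,-0.075,0,0,0]'
python3 -m handwheel '[0.15,0,0.0087,0.0008,0,0,0, 0.15,0,0.0171,0.003,0,0,0, 0.15,0,0.025,0.0067,0,0,0, 0.15,0,0.0321,0.0117,0,0,0, 0.15,0,0.0383,0.0179,0,0,0, 0.15,0,0.0433,0.025,0,0,0, 0.15,0,0.047,0.0329,0,0,0, 0.15,0,0.0492,0.0413,0,0,0, 0.15,0,0.05,0.05,0,0,0, 0.15,0,0.0492,0.0587,0,0,0, 0.15,0,0.047,0.0671,0,0,0, 0.15,0,0.0433,0.075,0,0,0]'
python3 -m handwheel '[0.15,0,-0.005,0.0071,0,0,0, 0.15,0,-0.0112,0.0133,0,0,0, 0.15,0,-0.0183,0.0183,0,0,0, 0.15,0,-0.0262,0.022,0,0,0, 0.15,0,-0.0304,0.0232,0,0,0, 0.15,0,-0.0346,0.0242,0,0,0, 0.15,0,-0.0389,0.0248,0,0,0, 0.15,0,-0.0433,0.025,0,0,0, 0.15,0,-0.0433,0.025,0,0,0, 0.15,0,-0.0433,0.025,0,0,0]'
python3 - <<'E'
from h import *
st(); shot("wrist","w25"); shot("side","s13")
im,d,T=load("s13"); cv2.imwrite("pics/s13c.png",cv2.resize(im[140:350,230:460],None,fx=3,fy=2.8))
E
```

```text
t: 47.12
tool_pos: [0.5408, 0.1727, 0.1005]
tool_rot: [0.074, 1.566, -0.079]
contact_force: [1.8, -5.2, 9.4]
opening: 0.0204
t: 48.12
tool_pos: [0.6187, 0.21, 0.1005]
tool_rot: [0.076, 1.57, -0.076]
contact_force: [-6.0, 1.1, 11.9]
opening: 0.0203
t: 48.95
tool_pos: [0.6406, 0.1641, 0.1006]
tool_rot: [0.077, 1.566, -0.076]
contact_force: [1.9, 0.5, 8.6]
opening: 0.0206
t 48.95 tcp [0.6406 0.1641 0.1006] psi 84.42 down [ 0.003  0.001 -1.   ] F [1.9 0.5 8.6] open 0.0206 q [ 0.14  0.24  1.63  0.    1.27 -1.34]
```

View pics/w25.png

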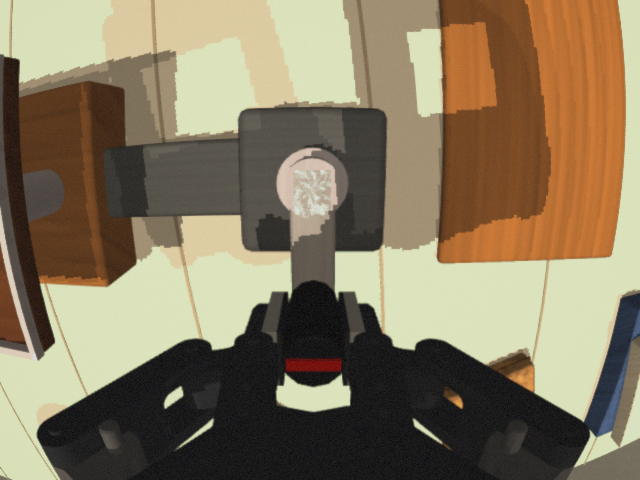

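Three turns are commanded. I'll nudge a little further clockwise to confirm the end stop.

```bash
python3 -m handwheel '[0.15,0,-0.0015,0,0,0,0, 0.15,0,-0.003,0,0,0,0, 0.15,0,-0.003,0,0,0,0, 0.15,0,-0.003,0,0,0,0]'
python3 - <<'E'
from h import *
st()
E
```

```text
t: 49.38
tool_pos: [0.6405, 0.1635, 0.1006]
tool_rot: [0.08, 1.565, -0.072]
contact_force: [3.5, 9.7, 6.2]
opening: 0.0203
t 49.38 tcp [0.6405 0.1635 0.1006] psi 84.45 down [ 0.005  0.005 -1.   ] F [3.5 9.7 6.2] open 0.0203 q [ 0.14  0.24  1.63  0.    1.26 -1.34]
```

It moved only 0.6 mm for 3 mm commanded, and the force rose to 10 N, so this is the end stop. Easing, opening and leaving upwards.

```bash
python3 -m handwheel '[0.15,0,0.0015,0,0,0,0, 0.3,0,0.0018,0,0,0,0, 0.4,0,0.002,0,0,0,0, 0.5,0,0.002,0,0,0,0, 0.5,0,0.002,0,0,0,0, 0.5,-0.02,0.002,0,0,0,0, 0.5,-0.05,0.002,0,0,0,0, 0.5,-0.09,0.002,0,0,0,0, 0.5,-0.13,0.002,0,0,0,0, 0.5,-0.16,0.002,0,0,0,0, 0.5,-0.16,0.002,0,0,0,0]'
python3 - <<'E'
from h import *
st(); plan(.45,.3,.32,84.4)
E
```

```text
t: 50.3
tool_pos: [0.6428, 0.1636, 0.2682]
tool_rot: [0.078, 1.556, -0.074]
contact_force: [0.6, 0.4, 0.8]
opening: 0.0426
t 50.3 tcp [0.6428 0.1636 0.2682] psi 84.42 down [ 0.013  0.002 -1.   ] F [0.6 0.4 0.8] open 0.0426 q [ 0.14  0.11  1.49 -0.    1.53 -1.34]
shift [-0.0541  0.1172 -0.2044] turn [ 0.02  0.75 -0.17]  dist mm 242
```

```bash
python3 -m handwheel '[0.5,-0.02,0.015,-0.02,0,0,0, 0.5,-0.04,0.03,-0.05,0,0,0, 0.5,-0.05,0.05,-0.08,0,0,0, 0.5,-0.05,0.07,-0.11,0,0,0, 0.5,-0.05,0.085,-0.14,0,0,0, 0.5,-0.05,0.1,-0.17,0,0,0, 0.5,-0.05,0.115,-0.2,0,0,0, 0.5,-0.05,0.115,-0.2,0,0,0, 0.5,-0.05,0.115,-0.2,0,0,0]'
python3 - <<'E'
from h import *
st(); im,d,T=shot("top","t6"); C=cloud("top",d); cellars("t6","top",.158)
print("plate z",np.median(C[195:245,330:335,2])); m=(C[...,2]>.115)&(C[...,2]<.136)&(abs(C[...,0]-.566)<.1)&(abs(C[...,1]+.06)<.13); b=max(blobs(m),key=lambda b:b[0]); print(np.median(C[b[1]][:,2]),rectxy(C[b[1]]))
m=(abs(C[...,2]-.138)<.006)&(np.hypot(C[...,0]-.588,C[...,1]-.167)<.08); print("grip",C[m].mean(0))
cv2.imwrite("pics/t6c.png",cv2.resize(im[140:350,200:450],None,fx=3,fy=2.8))
im,d,T=shot("side","s14")
E
```

```text
t: 51.05
tool_pos: [0.4505, 0.2977, 0.3082]
tool_rot: [0.074, 1.57, -0.075]
contact_force: [0.7, 0.1, 0.0]
opening: 0.0425
t 51.05 tcp [0.4505 0.2977 0.3082] psi 84.57 down [-0.    -0.001 -1.   ] F [0.7 0.1 0. ] open 0.0425 q [ 0.45 -0.19  1.71 -0.    1.61 -1.03]
top white 327 [375. 214.] (array([ 560.2, -120.9]), array([35.5, 36. ]), 84.4)
top blue 304 [341. 212.] (array([564.9, -59.5]), array([34.2, 36.5]), 83.7)
top terra 298 [309. 209.] (array([571.5,  -0.9]), array([34.9, 35. ]), 84.0)
plate z 0.12423300654715946
0.12355473215925261 (array([567. , -56.9]), array([196.4, 137.4]), 84.5)
grip [0.63735257 0.16121522 0.13888261]
```

View pics/t6.png

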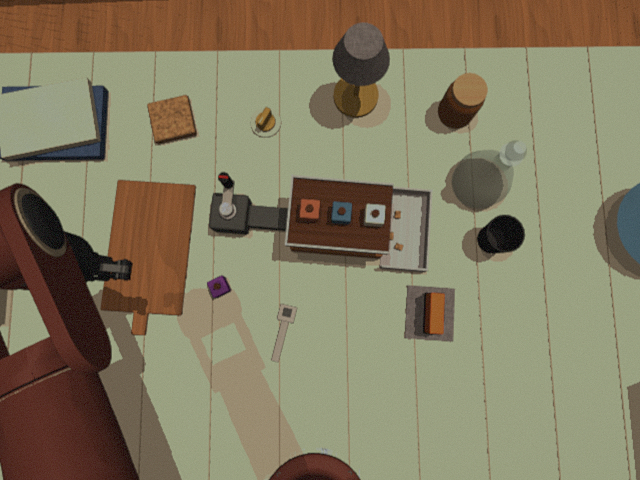

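View pics/s14.png

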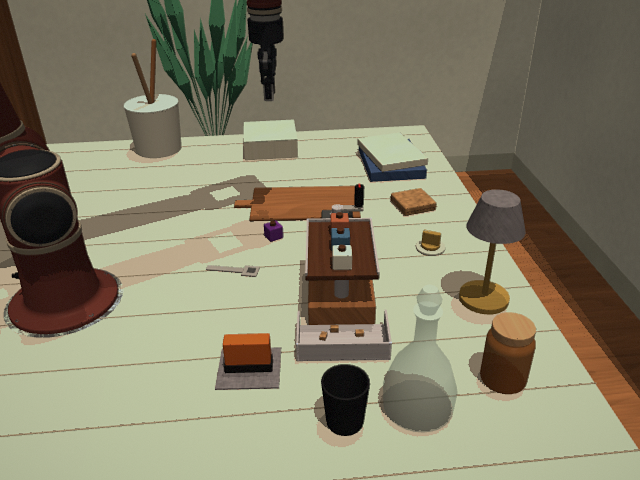

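The final views show the plate at z = 0.124 m and the three cellars upright at (309,209), (341,212) and (375,214). Three chips are in the pan, the scraper is centred on its mat at (434,313), and the bystanders look unmoved.

```bash
python3 -c "
from station import ctrl
print(ctrl.finish_job())"
```

```text
the job is handed in; nothing more can be done
None
```

The job is done in the order asked and was handed in at about 51 s; no verdict was reported.

**What I did:**
- **Chips:** I swept all three chips into the crumb pan with two scraper passes. The fingers stayed clear of the chips.
- **Scraper:** I stood it back upright on its mat.
- **Cellars:** I placed white, blue and terracotta in a row along the plate's centre line and left the purple look-alike alone.
- **Crank:** I wound it three turns clockwise in one unbroken grip. At the end stop it moved only about 0.6 mm for 3 mm commanded, and the side force rose to about 10 N.

**Last checks:**
- **Plate:** its top reads 124 mm above the ledge, which is fully up, and the grip is back at its starting direction.
- **Cellars:** all three are upright and inside the edges. The nearest open edge is about 18 mm away.
- **Chips:** the side view shows all three in the pan. The final top view shows only two clearly, because the raised plate partly hides the third.
- **Scraper:** it was within about 1–2 mm of the mat's centre when measured just after I set it down. It still looked the same in the final views.
- **Decanter and tumbler:** they look unmoved in the pictures; I did not re-measure them.

**Disagreements:** the top and wrist cameras differed by 2–6 mm at some spots, so I aimed in between them there. One automatic mat-centre measurement from a wrist picture gave a wrong fit. For that I used the other two cameras and hand-picked corners, which agreed to within about 2 mm. The automatic colour search also missed the terracotta cellar in the wrist pictures, so I picked its position there by hand.

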